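# Sort clamp screws by thread hand in the test nut

### The job

Sort the two square-headed clamp screws by thread hand. Take one out of its leaning cradle, try it in the brass test nut by turning it in a good centimetre whichever way its thread takes (clockwise, seen from the head, means right-handed), back it out and lay it in the blue tray if it is right-handed or the red tray if it is left-handed; only then do the same with the other. Leave the other things on the bench where they are.

Things in the scene. Friction and masses are not known exactly. Their poses are not given: they have to be found in the camera images.
- screw_1_head (a point): Clamp screw 1, steel with a black square head, 96 mm long, 0.12 kg; its thread may be of either hand. This point is the centre of the head, 83 mm above the tip; z runs along the screw from tip to head, x and y are square to the head's flats. Head 34 x 34 mm, 26 mm tall (70 to 96 mm above the tip). It starts leaning 35 degrees from vertical, head to the robot's left.
- screw_1_tip (a point): Centre of the thread end of clamp screw 1, same axes as its head. Thread 26 mm across, from 1 to 39 mm above the tip, with four starts and a steep lead of 64 mm a turn (16 mm of advance a quarter turn); above it a shank 17 mm across and, from 50 to 70 mm, a plain collar 26 mm across.
- cradle_1: Fixed cradle of clamp screw 1: grey foot 90 mm (its x) by 64 mm (its y), with a V of aluminium plates, up to about 80 mm high, leaning 35 degrees towards its -x. The screw rests in the V, tip on a foot plate 26 mm above the bench, and can be drawn out along its own axis; its head stands free above the V. Origin at the centre of its underside.
- screw_2_head (a point): Clamp screw 2, steel with a black square head, 96 mm long, 0.12 kg; its thread may be of either hand. This point is the centre of the head, 83 mm above the tip; z runs along the screw from tip to head, x and y are square to the head's flats. Head 34 x 34 mm, 26 mm tall (70 to 96 mm above the tip). It starts leaning 35 degrees from vertical, head to the robot's left.
- screw_2_tip (a point): Centre of the thread end of clamp screw 2, same axes as its head. Thread 26 mm across, from 1 to 39 mm above the tip, with four starts and a steep lead of 64 mm a turn (16 mm of advance a quarter turn); above it a shank 17 mm across and, from 50 to 70 mm, a plain collar 26 mm across.
- cradle_2: Fixed cradle of clamp screw 2: grey foot 90 mm (its x) by 64 mm (its y), with a V of aluminium plates, up to about 80 mm high, leaning 35 degrees towards its -x. The screw rests in the V, tip on a foot plate 26 mm above the bench, and can be drawn out along its own axis; its head stands free above the V. Origin at the centre of its underside.
- nut_lugs (a point): Centre of the test nut's bore at the level of its lugs, 54 mm above the bench and 8 mm below the mouth; z up. Four lugs (pins 3.6 mm thick, reaching in to 10.4 mm from the axis) stand in the bore at +x, +y, -x and -y of this frame. 'In' is measured from this level down to the screw's tip.
- test_nut: Fixed brass test nut, upright, 62 mm high and 62 mm wide, open bore 34 mm, on a dark flange 84 x 84 x 8 mm; origin at the centre of its underside. Its lugs run between a thread's starts: a screw of either hand goes in if turned its own way (2 mm play) and jams within 6 mm otherwise. Upright on the axis, with head flats square to the nut's x and y, either thread is free to start.
- tray_blue: Blue open sorting tray for right-handed screws, fixed to the bench, 130 mm (its x) by 90 mm (its y), walls 42 mm high and 3 mm thick, floor 3 mm. Origin at the centre of its underside; z up.
- tray_red: Red open sorting tray for left-handed screws, fixed to the bench, 130 mm (its x) by 90 mm (its y), walls 42 mm high and 3 mm thick, floor 3 mm. Origin at the centre of its underside; z up.
- flux_bottle: Bystander: white bottle with a thin nozzle, 33 mm across, 97 mm tall, standing among the work. Origin at the centre of its underside.
- solder_spool: Bystander: solder spool, 54 mm across, 43 mm tall. Origin at the centre of its underside.
- pliers: Bystander: blue-handled long-nose pliers, 134 mm long (its y), 62 mm wide, 12 mm high, lying. Origin underneath its middle.
- copper_bar: Bystander: copper bar, 160 mm (its x) x 35 x 9 mm, lying. Origin underneath its middle.
Not all that is in view belongs to the job. Of the things that look like the test_nut, take the one that is farthest to the robot's right at the start.

How it is judged (in metres and radians):
On the way, in this order (a step that is already met when the one before it is completed fails the run):
1. one screw is turned at least 10 mm into the test nut (((z of screw_1_tip in the frame of nut_lugs below -0.01 m and horizontal distance between screw_1_tip and nut_lugs below 0.008 m and angle between screw_1_tip's own z axis and vertical below 0.17 rad) or (z of screw_2_tip in the frame of nut_lugs below -0.01 m and horizontal distance between screw_2_tip and nut_lugs below 0.008 m and angle between screw_2_tip's own z axis and vertical below 0.17 rad))), for 0.1 s.
2. that screw lies released in the tray of its hand (((x of screw_1_head in the frame of tray_blue between -0.075 and 0.075 m and y of screw_1_head in the frame of tray_blue between -0.055 and 0.055 m and x of screw_1_tip in the frame of tray_blue between -0.075 and 0.075 m and y of screw_1_tip in the frame of tray_blue between -0.055 and 0.055 m and height (world z) of screw_1_head below 0.075 m and height (world z) of screw_1_tip below 0.06 m and contact force between screw_1 and the fingers below 0.1 N and linear speed of screw_1 below 0.03 m/s) or (x of screw_2_head in the frame of tray_red between -0.075 and 0.075 m and y of screw_2_head in the frame of tray_red between -0.055 and 0.055 m and x of screw_2_tip in the frame of tray_red between -0.075 and 0.075 m and y of screw_2_tip in the frame of tray_red between -0.055 and 0.055 m and height (world z) of screw_2_head below 0.075 m and height (world z) of screw_2_tip below 0.06 m and contact force between screw_2 and the fingers below 0.1 N and linear speed of screw_2 below 0.03 m/s))), for 0.2 s.
3. the other screw is turned at least 10 mm into the test nut, while the first lies in its tray ((((z of screw_1_tip in the frame of nut_lugs below -0.01 m and horizontal distance between screw_1_tip and nut_lugs below 0.008 m and angle between screw_1_tip's own z axis and vertical below 0.17 rad) and (x of screw_2_head in the frame of tray_red between -0.075 and 0.075 m and y of screw_2_head in the frame of tray_red between -0.055 and 0.055 m and x of screw_2_tip in the frame of tray_red between -0.075 and 0.075 m and y of screw_2_tip in the frame of tray_red between -0.055 and 0.055 m and height (world z) of screw_2_head below 0.075 m and height (world z) of screw_2_tip below 0.06 m and contact force between screw_2 and the fingers below 0.1 N and linear speed of screw_2 below 0.03 m/s)) or ((z of screw_2_tip in the frame of nut_lugs below -0.01 m and horizontal distance between screw_2_tip and nut_lugs below 0.008 m and angle between screw_2_tip's own z axis and vertical below 0.17 rad) and (x of screw_1_head in the frame of tray_blue between -0.075 and 0.075 m and y of screw_1_head in the frame of tray_blue between -0.055 and 0.055 m and x of screw_1_tip in the frame of tray_blue between -0.075 and 0.075 m and y of screw_1_tip in the frame of tray_blue between -0.055 and 0.055 m and height (world z) of screw_1_head below 0.075 m and height (world z) of screw_1_tip below 0.06 m and contact force between screw_1 and the fingers below 0.1 N and linear speed of screw_1 below 0.03 m/s)))), for 0.1 s.
At the end, for the whole second after the job is handed in: Each screw lies in the tray of its own hand (right-handed blue, left-handed red): head centre and tip both within 75 mm along and 55 mm across of the tray's centre, the head's centre below 75 mm and the tip below 60 mm; both released and at rest (x of screw_1_head in the frame of tray_blue between -0.075 and 0.075 m and y of screw_1_head in the frame of tray_blue between -0.055 and 0.055 m and x of screw_1_tip in the frame of tray_blue between -0.075 and 0.075 m and y of screw_1_tip in the frame of tray_blue between -0.055 and 0.055 m and height (world z) of each of screw_1_head, screw_2_head below 0.075 m and height (world z) of each of screw_1_tip, screw_2_tip below 0.06 m and contact force between each of screw_1, screw_2 and the fingers below 0.1 N and linear speed of each of screw_1, screw_2 below 0.03 m/s and x of screw_2_head in the frame of tray_red between -0.075 and 0.075 m and y of screw_2_head in the frame of tray_red between -0.055 and 0.055 m and x of screw_2_tip in the frame of tray_red between -0.075 and 0.075 m and y of screw_2_tip in the frame of tray_red between -0.055 and 0.055 m); the robot touches nothing.
It fails at once if a bystander (flux bottle, solder spool, pliers or copper bar) is shifted more than 20 mm (distance of any of flux_bottle, solder_spool, pliers, copper_bar from where it was at the start of the episode above 0.02 m).
It fails at once if the flux bottle is tipped more than 20 degrees (angle between flux_bottle's own z axis and vertical above 0.35 rad).
It fails at once if a screw is left in the tray of the other hand ((x of screw_1_head in the frame of tray_red between -0.075 and 0.075 m and y of screw_1_head in the frame of tray_red between -0.055 and 0.055 m and x of screw_1_tip in the frame of tray_red between -0.075 and 0.075 m and y of screw_1_tip in the frame of tray_red between -0.055 and 0.055 m and height (world z) of screw_1_head below 0.075 m and height (world z) of screw_1_tip below 0.06 m and contact force between screw_1 and the fingers below 0.1 N and linear speed of screw_1 below 0.03 m/s) or (x of screw_2_head in the frame of tray_blue between -0.075 and 0.075 m and y of screw_2_head in the frame of tray_blue between -0.055 and 0.055 m and x of screw_2_tip in the frame of tray_blue between -0.075 and 0.075 m and y of screw_2_tip in the frame of tray_blue between -0.055 and 0.055 m and height (world z) of screw_2_head below 0.075 m and height (world z) of screw_2_tip below 0.06 m and contact force between screw_2 and the fingers below 0.1 N and linear speed of screw_2 below 0.03 m/s)).
It also fails if it takes over 72 s, if anything falls off the work surface, if the arm or the gripper's body presses on something with over 40 N, if the wrist force passes 120 N, or if a joint passes its speed limit or range.

### The arm

A 6-joint arm with a two-finger parallel gripper is mounted at the origin on a cart in front of the work surface, level with it; the furniture and walls round the work are solid. World frame = base frame: x ahead of the robot, y to its left, z up, the work surface at z = 0. Lengths are in m, angles in degrees, forces in N, time in s.
With the tool pointing down it reaches from about 0.35 to 0.875 m from the base axis. Payload 4.2 kg.
Tool frame: the origin (TCP) lies midway between the tips of the shut fingers; the grasp point (between the pads) lies 19 mm behind it; z points along the fingers, y is the direction in which the jaws open and shut (so a half turn about z gives the same grasp; the last joint's range is limited). The gripper opens to 87 mm and grips with 3 to 60 N. Pads are 19 mm wide; open, the fingers measure 117 mm over their backs; the gripper's body (75 mm by 190 mm) begins 51 mm behind the grasp point.
Start: joints at [92.166, 22.042, 0.453, 0, -68.411, -14.817], TCP at [0.137, 0.61, 0.223] pointing down, gripper open.
Joint ranges: [-179.83, 179.83], [-69.29, 118.12], [-61.27, 80.66], [-181.25, 117.63], [-171.15, -9.14], [-177.46, 177.46]. Speed limits (degrees/s): [159.86, 159.86, 180, 180, 180, 180].

### API

Orientations are given as a 3x3 rotation matrix whose columns are the frame's x, y, z axes.
In Python, from station import r gives the robot as it stands.
- The arm moves only by the tool servo_tool, never from a script. Its arguments are lists of equal length, an entry for each row: "slide": the shift along the world's x, y, z in units of 60 mm (1.0 is 60 mm), a list of three; "twist": the turn, a rotation vector about the world's x, y, z in units of 6 degrees (1.0 is 6 degrees), a list of three; "gripper": the closure, from 0 (fully open) to 1 (shut). In form: {"slide": [[x, y, z], ...], "twist": [[wx, wy, wz], ...], "gripper": [gripper, ...]}. A call has 1 to 12 rows; each row shifts and turns the commanded pose from where the row before left it; what a row does not reach is not made up. A row lasts 1/8 s, in which the tool goes at most 62.5 mm and 10.7 degrees, less where a joint would pass 70% of its speed; a pose out of reach is approached as far as the arm can. A call is refused whole if a number of a shift passes 1 or a number of a turn 1, either way. A call with a gripper value outside its range is refused whole. The fingers move at their own pace and stop on an object; the grip force is fixed at half the most. Time passes only in rows, so rows that do not move let the fingers close. It gives the time, the measured TCP pose, the force and the opening at its end, in the units of the state.
- r.sense(): the state, without advancing time (a new reading comes with each control period).
- r.capture(name): name is "scene" or "top"; returns a dict with "image" (400x640x3 uint8, blue, green, red), "intrinsics" (3x3 intrinsics, pixels), "k1" (the pictures are not rectified: a ray, as slopes to the right and down, at radius r is drawn at 1 + k1 r^2 times it, then the intrinsics apply), "R" (3x3) and "t" (3): a world point X has camera coordinates R X + t. Camera axes: x right, y down, z forward; pixel columns grow to the right and rows downward; lengths in m; the calibration is good to about 2 mm. A picture is of the moment at which its call begins. There is no depth.
- r.finish_job(): hands the job in, once; it reports no verdict.
The state is a dict: "time_s": time; "joints": joint angles; "joint_velocities": joint speeds; "effort": joint torques, N m; "tcp_pos": TCP position; "ee_rot": TCP orientation; "wrist_force": force on the tool from outside, world axes, zero at the start; "moment": the same for the moment, N m; "gripper_width": opening from 0.0 (shut) to 1.0 (fully open).
Only numpy, scipy, OpenCV 4.12 (cv2) and the standard library are available. Lean on these libraries where they do the work, as an engineer would, in place of code of your own. Each camera call takes 0.05 s, during which the arm holds its last target.

## Working session

There is one attempt and no reset: what is moved stays moved. The work goes in short steps, Python scripts to look and compute and a tool call to move; the robot and the scene stay as the last step left them, time stands still between calls to the robot, and variables do not carry over. Pictures are saved under pics/ and viewed, and the job is handed in when it is done.

Besides the shell and the picture viewer there is one more tool, called after "Emit:" as name(argument=value, ...), one argument or row to a line, values as JSON. servo_tool: Moves the arm, as the interface text tells. Its arguments: {"type":"object","properties":{"slide":{"type":"array","items":{"type":"array","items":{"type":"number"}}},"twist":{"type":"array","items":{"type":"array","items":{"type":"number"}}},"gripper":{"type":"array","items":{"type":"number"}}},"required":["slide","twist","gripper"]}

```bash
ls; mkdir -p pics; python3 - <<'E'
from station import r
import cv2,json,numpy as np
s=r.sense();print(s)
for n in("scene","top"):
    c=r.capture(n);cv2.imwrite(f"pics/{n}0.png",c["image"])
    print(n,c["intrinsics"],c["k1"],c["R"],c["t"])
E
```

```text
pics
{'time_s': 0.0, 'joints': array([ 9.21660105e+01,  2.20901790e+01,  3.78122629e-01, -2.81456455e-02,
       -6.84120535e+01, -1.48152703e+01]), 'joint_velocities': array([ 0.02216846,  0.09087135, -0.07563451,  0.04749558, -0.0516829 ,
        0.03314582]), 'effort': array([ 9.67636151e-04, -3.90665996e+01,  1.87401885e+01,  4.21989843e+00,
        1.09033185e-02, -1.95314728e-04]), 'tcp_pos': array([0.13673203, 0.60922487, 0.22145662]), 'ee_rot': array([[ 9.75689172e-01, -2.19158618e-01, -3.74582528e-04],
       [-2.19158909e-01, -9.75686739e-01, -2.18179896e-03],
       [ 1.12684839e-04,  2.21085072e-03, -9.99997550e-01]]), 'wrist_force': array([ 0.90223568, -0.82400082,  0.28845856]), 'moment': array([-0.03856114,  0.01181183, -0.04207249]), 'gripper_width': 1.0037394272348716}
scene [[476.35764047   0.         311.2318961 ]
 [  0.         476.35764047 202.75320356]
 [  0.           0.           1.        ]] -0.06934686797644071 [[ 0.86154654 -0.50767398  0.00216637]
 [-0.24300474 -0.41612953 -0.87623336]
 [ 0.44574237  0.75438938 -0.48188214]] [-0.34769914  0.31822825  1.05012848]
top [[444.77784026   0.         315.48514667]
 [  0.         444.77784026 201.25426573]
 [  0.           0.           1.        ]] -0.07716757318214676 [[ 0.00279129 -0.99999351  0.00227662]
 [-0.99238089 -0.00305046 -0.1231701 ]
 [ 0.12317624 -0.00191547 -0.99238296]] [0.27413434 0.54184119 1.17159028]
```

View pics/scene0.png

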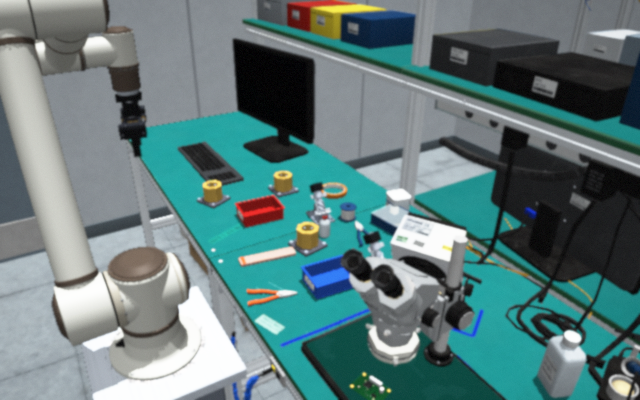

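View pics/top0.png

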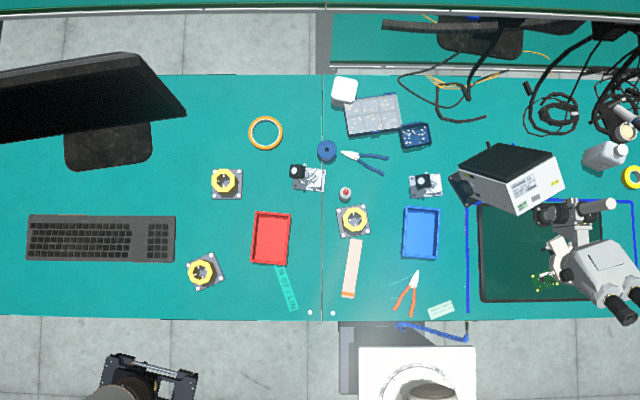

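The top view has the robot at the bottom, with +y to the left. The target nut, the one farthest right, is at about (353,220). The cradles are at (308,177) and (427,185). The red tray is at (270,238) and the blue tray at (421,232). The flux bottle is at (345,194). Next I'll zoom in.

```bash
cat > h.py <<'E'
import numpy as np,cv2
from station import r
def pts(c,uv):
    K=c["intrinsics"];d=np.array([c["k1"],0,0,0,0.])
    # forward: r*(1+k1 r^2)
    uv=np.atleast_2d(np.array(uv,float))
    return cv2.undistortPoints(uv[:,None],K,d)[:,0]
def ray(c,uv):
    n=pts(c,uv);R=np.array(c["R"]);t=np.array(c["t"])
    d=np.c_[n,np.ones(len(n))]@R
    return -R.T@t,d
def onz(c,uv,z):
    o,d=ray(c,uv);return o+d*((z-o[2])/d[:,2])[:,None]
def proj(c,X):
    d=np.array([c["k1"],0,0,0,0.]);R=np.array(c["R"])
    return cv2.projectPoints(np.atleast_2d(np.array(X,float)),cv2.Rodrigues(R)[0],np.array(c["t"]),c["intrinsics"],d)[0][:,0]
def tri(cs,uvs):
    A=np.zeros((3,3));b=np.zeros(3)
    for c,uv in zip(cs,uvs):
        o,d=ray(c,uv);d=d[0]/np.linalg.norm(d[0]);P=np.eye(3)-np.outer(d,d);A+=P;b+=P@o
    X=np.linalg.solve(A,b);return X
def crop(img,x0,y0,w,h,s,name):
    cv2.imwrite(name,cv2.resize(img[y0:y0+h,x0:x0+w],None,fx=s,fy=s,interpolation=cv2.INTER_CUBIC))
E
python3 - <<'E'
from h import *
t=r.capture("top");s=r.capture("scene")
np.save("top0.npy",t,allow_pickle=True);np.save("scene0.npy",s,allow_pickle=True)
crop(t["image"],240,150,100,75,8,"pics/a.png")
crop(t["image"],330,160,130,75,6,"pics/b.png")
crop(t["image"],330,160,50,80,7,"pics/b2.png")
crop(s["image"],280,170,110,80,7,"pics/c.png")
print(r.sense()["time_s"])
E
```

```text
0.2
```

View pics/a.png

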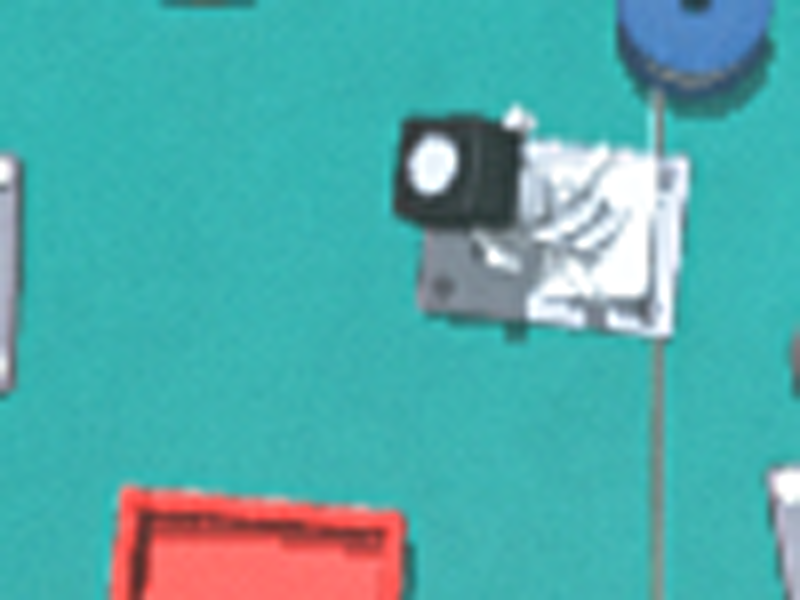

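View pics/b.png

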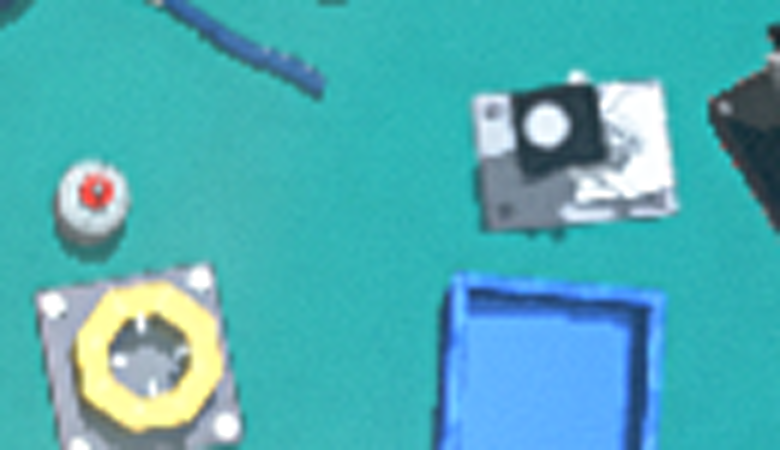

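View pics/c.png

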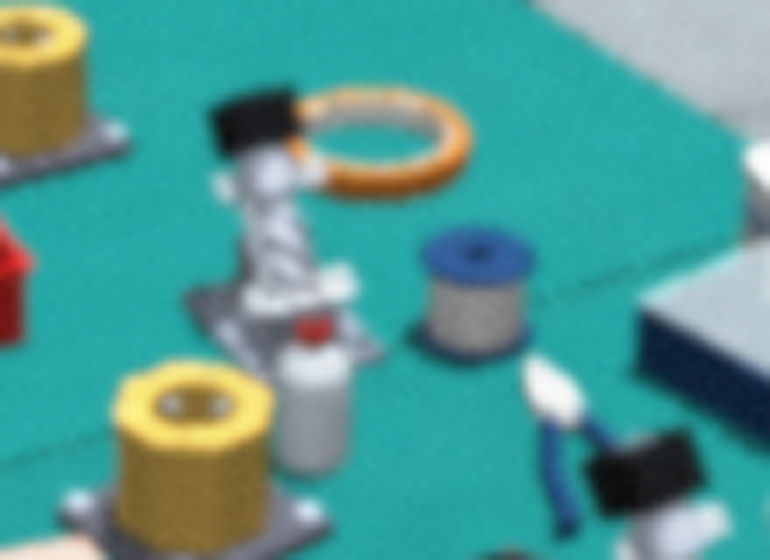

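View pics/b2.png

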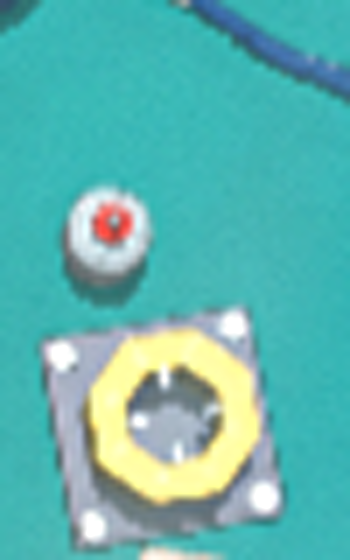

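```bash
cat > m.py <<'E'
from h import *
t=np.load("top0.npy",allow_pickle=True).item();s=np.load("scene0.npy",allow_pickle=True).item()
T=t["image"];S=s["image"]
def blobs(img,cond,box,amin=15):
    x0,y0,x1,y1=box;m=np.zeros(img.shape[:2],np.uint8);m[y0:y1,x0:x1]=cond(cv2.cvtColor(img,cv2.COLOR_BGR2HSV).astype(int))[y0:y1,x0:x1]*255
    cs,_=cv2.findContours(m,cv2.RETR_EXTERNAL,cv2.CHAIN_APPROX_NONE)
    return [c for c in cs if cv2.contourArea(c)>amin],m
black=lambda h:(h[...,2]<75)
yel=lambda h:(abs(h[...,0]-25)<8)&(h[...,1]>80)&(h[...,2]>150)
white=lambda h:(h[...,1]<40)&(h[...,2]>200)
def rep(n,img,cond,box,amin=15):
    for c in blobs(img,cond,box,amin)[0]:
        M=cv2.moments(c);print(n,round(M['m10']/M['m00'],2),round(M['m01']/M['m00'],2),cv2.contourArea(c),cv2.minAreaRect(c),flush=True)
rep("nutT",T,yel,(335,200,375,240))
rep("headL T",T,black,(285,160,310,182));rep("headR T",T,black,(410,170,433,192))
rep("discL",T,white,(288,164,300,178),3);rep("discR",T,white,(416,176,426,186),3)
rep("headL S",S,black,(300,178,325,196));rep("headR S",S,black,(360,225,385,245))
rep("bluetray",T,lambda h:(abs(h[...,0]-106)<8)&(h[...,1]>130)&(h[...,2]>90),(395,200,450,265))
rep("redtray",T,lambda h:((h[...,0]<8)|(h[...,0]>172))&(h[...,1]>100)&(h[...,2]>90),(245,205,300,270))
rep("bolts",T,white,(330,200,375,245),2)
rep("bottle",T,white,(335,182,355,205),2);rep("spool",T,lambda h:(abs(h[...,0]-108)<10)&(h[...,1]>100),(315,138,340,165))
E
python3 m.py
```

```text
nutT 354.07 219.46 412.0 ((354.2307434082031, 219.15383911132812), (23.297409057617188, 23.297409057617188), 33.6900634765625)
headL T 298.7 172.42 73.5 ((297.0, 171.0), (12.0, 14.0), 90.0)
headR T 424.62 179.45 19.5 ((422.66217041015625, 180.9729766845703), (12.658721923828125, 12.823122024536133), 80.53767395019531)
discL 293.75 170.15 20.0 ((293.5, 170.0), (5.0, 6.0), -0.0)
discR 420.69 180.5 21.0 ((420.5, 180.5), (5.0, 5.0), 90.0)
headL S 315.95 186.91 59.0 ((315.9499816894531, 186.85000610351562), (6.640782833099365, 11.384199142456055), 71.56504821777344)
headR S 371.46 237.68 112.5 ((371.5384521484375, 237.69232177734375), (9.805807113647461, 15.297059059143066), 78.69007110595703)
headR S 381.46 226.42 16.0 ((380.0, 227.0), (4.0, 8.0), 90.0)
bluetray 420.6 232.04 1836.5 ((420.7589111328125, 231.87562561035156), (37.6896858215332, 51.79660415649414), 4.085616588592529)
redtray 269.85 237.78 1754.5 ((269.81646728515625, 237.74383544921875), (36.011566162109375, 51.3478889465332), 6.009006023406982)
bolts 355.25 241.43 56.5 ((356.0, 241.0), (6.0, 12.0), 90.0)
bolts 342.81 234.43 7.0 ((342.5, 234.5), (3.0, 3.0), 90.0)
bolts 367.14 230.35 12.0 ((367.0, 230.0), (4.0, 4.0), 0.0)
bolts 349.87 219.87 2.5 ((349.7500305175781, 219.75003051757812), (2.1213202476501465, 1.4142134189605713), 45.0)
bolts 338.83 218.67 3.0 ((339.0, 218.5), (3.0, 2.0), 90.0)
bolts 338.49 210.47 8.5 ((338.5, 211.0), (4.0, 3.0), 90.0)
bolts 362.86 205.91 9.5 ((362.8000183105469, 206.10006713867188), (3.5777084827423096, 4.0249223709106445), 63.43495178222656)
bottle 345.13 192.34 77.0 ((345.0, 192.5), (9.0, 10.0), 90.0)
spool 326.25 150.66 313.5 ((326.5, 150.5), (21.0, 19.0), 90.0)
```

```bash
cat > m2.py <<'E'
from h import *
t=np.load("top0.npy",allow_pickle=True).item();s=np.load("scene0.npy",allow_pickle=True).item()
np.set_printoptions(precision=4,suppress=True)
B=onz(t,[(342.81,234.43),(367.14,230.35),(362.86,205.91),(338.49,210.47)],0.011)
print("bolts",B,B.mean(0))
for i in range(4):
    d=B[(i+1)%4]-B[i];print(np.hypot(*d[:2]),np.degrees(np.arctan2(d[1],d[0])))
print("nut top",onz(t,[(354.07,219.46)],0.062))
# boreedge scene
print("headL tri",tri((t,s),((297,171),(315.95,186.9))),"R",tri((t,s),((422.66,180.97),(371.5,237.7))))
print("discL",onz(t,[(293.75,170.15)],0.105),"discR",onz(t,[(420.69,180.5)],0.105))
for n,uv,w in(("blue",(420.7,231.95),4.0856),("red",(269.82,237.75),6.0)):
    print(n,onz(t,[uv],0.042))
print("bottle",onz(t,[(345.1,192.3)],0.08),"spool",onz(t,[(326.3,150)],0.043))
E
python3 m2.py
python3 - <<'E'
from h import *
t=np.load("top0.npy",allow_pickle=True).item();s=np.load("scene0.npy",allow_pickle=True).item()
crop(t["image"],283,158,45,36,16,"pics/d.png")
crop(t["image"],405,165,45,36,16,"pics/e.png")
crop(s["image"],300,175,45,50,12,"pics/f.png")
crop(s["image"],350,222,50,45,14,"pics/g.png")
E
```

```text
bolts [[0.4526 0.2007 0.011 ]
 [0.4639 0.1339 0.011 ]
 [0.5312 0.145  0.011 ]
 [0.5184 0.2123 0.011 ]] [0.4915 0.1729 0.011 ]
0.06775409303723799 -80.39840310198103
0.06830252529093474 9.35397771346915
0.06853042245451112 100.7903850205985
0.06688172813529793 -169.99885419199816
nut top [[0.4895 0.1741 0.062 ]]
headL tri [0.6117 0.3239 0.0975] R [ 0.5875 -0.0024  0.0953]
discL [[0.6125 0.3319 0.105 ]] discR [[0.5868 0.0052 0.105 ]]
blue [[ 0.4579 -0.0065  0.042 ]]
red [[0.4416 0.3971 0.042 ]]
bottle [[0.559  0.1986 0.08  ]] spool [[0.6808 0.2466 0.043 ]]
```

View pics/d.png

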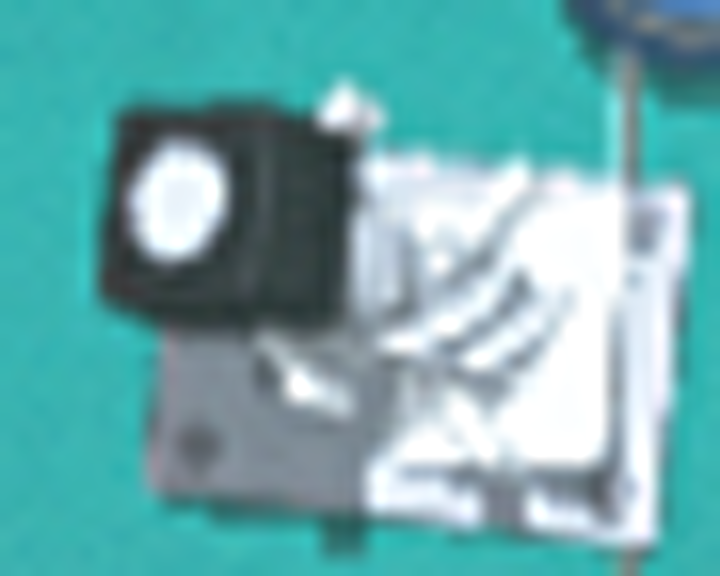

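View pics/e.png

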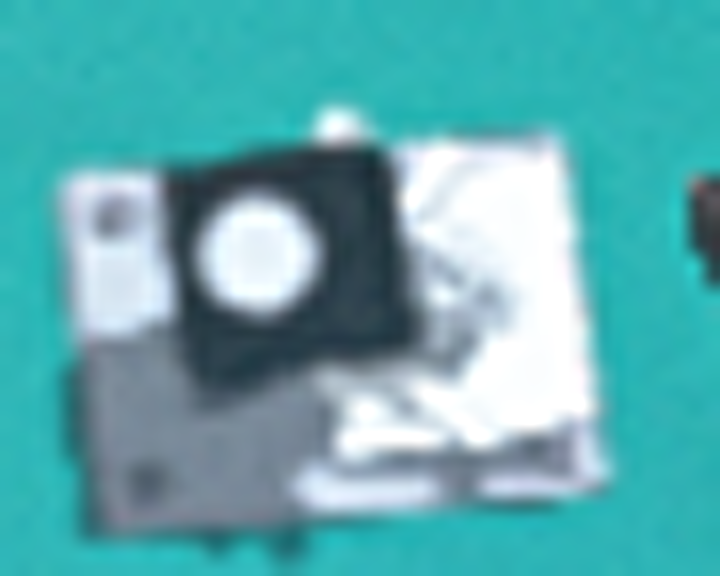

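View pics/f.png

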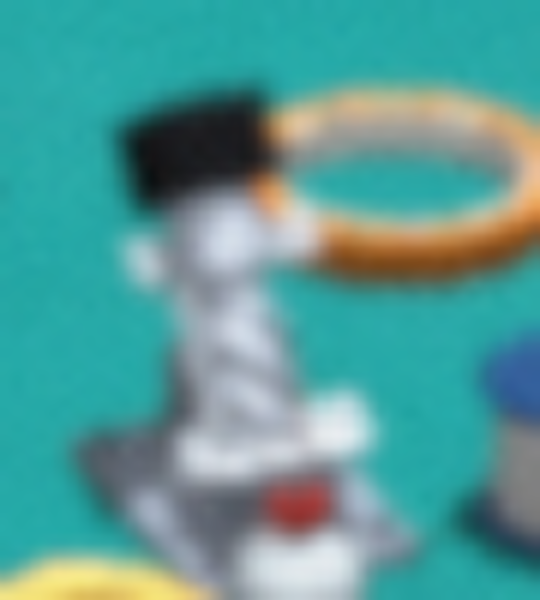

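View pics/g.png

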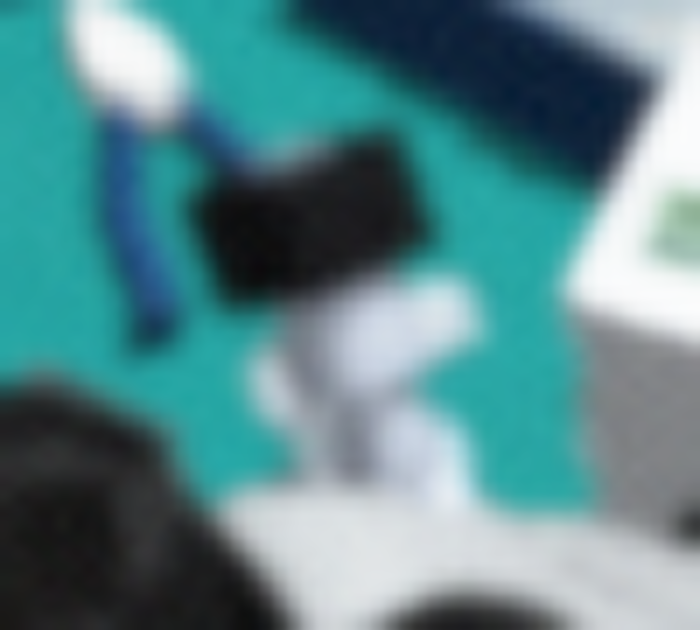

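```bash
cat > m3.py <<'E'
from h import *
np.set_printoptions(precision=4,suppress=True)
t=np.load("top0.npy",allow_pickle=True).item()
def go(n,off,foot,disc,face):
    px=lambda p:np.array(off)+(np.array(p,float)+.5)/16-.5
    F=onz(t,px(foot),0.008)
    es=[F[i+1]-F[i] for i in range(len(F)-1)]
    print(n,"foot",F[:,:2].tolist(),[(np.hypot(*e[:2]).round(4),np.degrees(np.arctan2(e[1],e[0])).round(1)) for e in es])
    return px
pL=go("L",(283,158),[(150,492),(655,545),(690,182)],0,0)
pR=go("R",(405,165),[(65,180),(95,530),(605,490),(562,135)],0,0)
def head(n,px,yaw,D,face):
    xc=np.array([np.cos(yaw),np.sin(yaw),0]);yc=np.array([-xc[1],xc[0],0]);a=-np.sin(np.radians(35))*xc+np.cos(np.radians(35))*np.array([0,0,1])
    x=np.cross(yc,a)
    o,d=ray(t,px(face));P=o+d*(((D-o)@a)/(d@a))[:,None]
    q=np.c_[(P-D)@x,(P-D)@yc]*1000;print(n,"axis",a,"face corners in (x,y) mm",q.tolist())
    for i in range(len(q)-1):
        e=q[i+1]-q[i];print(np.hypot(*e).round(1),np.degrees(np.arctan2(e[1],e[0])).round(1))
head("L",pL,np.radians(-96.),np.array([.6125,.3319,.1046]),[(260,103),(122,107),(100,300),(240,323)])
head("R",pR,np.radians(-85.5),np.array([.5868,.0052,.1046]),[(350,150),(165,182),(205,392),(395,355)])
E
python3 m3.py
```

```text
L foot [[0.5802524097320206, 0.3412356279399193], [0.5712281575744732, 0.25360593932923325], [0.6352686014372563, 0.24752589268749006]] [(np.float64(0.0881), np.float64(-95.9)), (np.float64(0.0643), np.float64(-5.4))]
R foot [[0.6167619260382581, 0.015427701365218427], [0.5550509417373346, 0.011668025805140592], [0.5623935989550242, -0.07822882156359068], [0.625259374591185, -0.07273998250873726]] [(np.float64(0.0618), np.float64(-176.5)), (np.float64(0.0902), np.float64(-85.3)), (np.float64(0.0631), np.float64(5.0))]
L axis [0.06   0.5704 0.8192] face corners in (x,y) mm [[13.977859699918962, 15.890802055147597], [-14.24408606404588, 16.15601115534671], [-14.095214166936497, -15.800412976713263], [15.04884159427102, -20.011934433171948]]
28.2 179.5
32.0 -89.7
29.4 -8.2
R axis [-0.045   0.5718  0.8192] face corners in (x,y) mm [[17.22895301512893, 14.465151740801588], [-14.39441134447308, 14.467407594283777], [-11.37881743371418, -20.533845969218213], [20.951163832580956, -19.36543403264718]]
31.6 180.0
35.1 -85.1
32.4 2.1
```

```bash
cat >> h.py <<'E'
from scipy.spatial.transform import Rotation as Rn
np.set_printoptions(precision=4,suppress=True)
def cradR(yaw,lean=35,roll=0):
    y=np.radians(yaw);xc=np.array([np.cos(y),np.sin(y),0]);yc=np.array([-xc[1],xc[0],0]);l=np.radians(lean)
    a=-np.sin(l)*xc+np.cos(l)*np.array([0,0,1]);ty=-yc;z=-a
    M=np.c_[np.cross(ty,z),ty,z];return M@Rn.from_euler('z',roll,degrees=True).as_matrix(),a
def need(P,R,st=None):
    st=st or r.sense()
    print("t",round(st["time_s"],2),"tcp",st["tcp_pos"],"J",np.round(st["joints"],1),"F",np.round(st["wrist_force"],1),"w",round(st["gripper_width"],3))
    print("slide units",(np.array(P)-st["tcp_pos"])/.06)
    print("twist units",np.degrees(Rn.from_matrix(R@st["ee_rot"].T).as_rotvec())/6)
E
python3 - <<'E'
from h import *
R,a=cradR(-96);D=np.array([.6121,.3319,.1046]);print(a)
need(D+.06*a,R)
E
```

```text
[0.06   0.5704 0.8192]
t 0.2 tcp [0.1368 0.6095 0.2219] J [ 92.2  22.1   0.4  -0.  -68.4 -14.8] F [-0.2 -0.5 -0.6] w 1.001
slide units [ 7.9819 -4.0561 -1.136 ]
twist units [ -5.1626  -3.722  -13.4206]
```

Emit:
servo_tool(
  slide=[
    [0.6,-0.3,0],
    [0.6,-0.3,0],
    [0.6,-0.3,0],
    [0.6,-0.3,0],
    [0.6,-0.3,0],
    [0.6,-0.3,0],
    [0.6,-0.3,0],
    [0.6,-0.3,0],
    [0.6,-0.3,0],
    [0.6,-0.3,0],
    [0.6,-0.3,0],
    [0.6,-0.3,0],
  ],
  twist=[
    [-0.34,-0.25,-0.9],
    [-0.34,-0.25,-0.9],
    [-0.34,-0.25,-0.9],
    [-0.34,-0.25,-0.9],
    [-0.34,-0.25,-0.9],
    [-0.34,-0.25,-0.9],
    [-0.34,-0.25,-0.9],
    [-0.34,-0.25,-0.9],
    [-0.34,-0.25,-0.9],
    [-0.34,-0.25,-0.9],
    [-0.34,-0.25,-0.9],
    [-0.34,-0.25,-0.9],
  ],
  gripper=[0,0,0,0,0,0,0,0,0,0,0,0],
)

```text
time_s: 1.7
tcp_pos: [0.5698, 0.3932, 0.2222]
ee_rot: [[0.183, -0.983, 0.026], [-0.859, -0.173, -0.482], [0.478, 0.066, -0.876]]
wrist_force: [0.2, 0.9, 0.4]
gripper_width: 1.003
```

```bash
python3 - <<'E'
from h import *
R,a=cradR(-96);D=np.array([.6121,.3319,.1046])
need(D+.06*a,R)
E
```

```text
t 1.7 tcp [0.5698 0.3932 0.2222] J [ 55.2  38.9  17.5  17.2 -92.  -47.3] F [0.2 0.9 0.4] w 1.003
slide units [ 0.7647 -0.4516 -1.1408]
twist units [-1.0456 -0.6668 -2.6205]
```

Emit:
servo_tool(
  slide=[
    [0.19,-0.11,-0.28],
    [0.19,-0.11,-0.28],
    [0.19,-0.11,-0.28],
    [0.19,-0.11,-0.28],
    [0,0,0],
  ],
  twist=[
    [-0.26,-0.17,-0.65],
    [-0.26,-0.17,-0.65],
    [-0.26,-0.17,-0.65],
    [-0.26,-0.17,-0.65],
    [0,0,0],
  ],
  gripper=[0,0,0,0,0],
)

```text
time_s: 2.33
tcp_pos: [0.6144, 0.3662, 0.1521]
ee_rot: [[-0.08, -0.995, -0.06], [-0.814, 0.101, -0.572], [0.575, 0.003, -0.818]]
wrist_force: [-0.5, 0.7, -0.3]
gripper_width: 1.002
```

```bash
python3 - <<'E'
from h import *
R,a=cradR(-96);D=np.array([.6121,.3319,.1046])
need(D-.028*a,R)
t=r.capture("top");s=r.capture("scene")
crop(t["image"],265,140,80,60,10,"pics/t1.png");crop(s["image"],260,120,110,90,7,"pics/s1.png")
E
```

```text
t 2.33 tcp [0.6144 0.3662 0.1521] J [ 51.   47.6  21.8  18.3 -94.5 -60.3] F [-0.5  0.7 -0.3] w 1.002
slide units [-0.066  -0.8376 -1.1732]
twist units [ 0.0166 -0.0324 -0.0385]
```

View pics/t1.png

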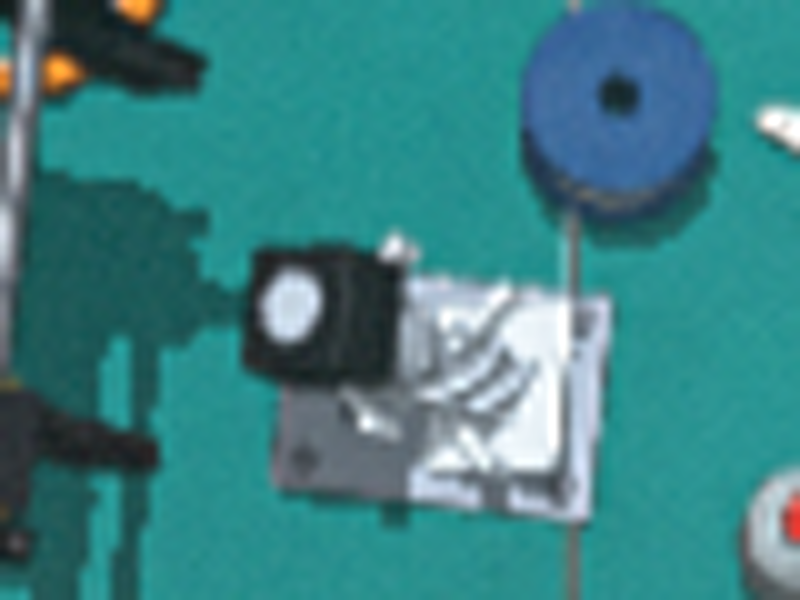

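View pics/s1.png

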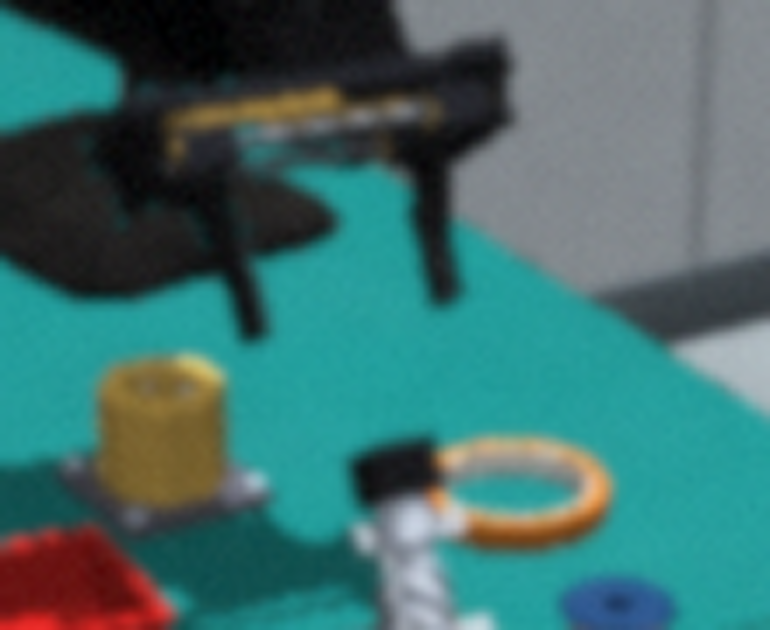

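Both views agree. The open fingers straddle the head's axis, with finger tips in the top view at about (285,147) and (281,185) and the head disc at (294,170). I'll check the TCP projection.

```bash
python3 - <<'E'
from h import *
t=r.capture("top");st=r.sense();p=st["tcp_pos"];R=st["ee_rot"]
print(proj(t,[p,p+R[:,1]*.045,p-R[:,1]*.045,p+R[:,1]*.0585,p-R[:,1]*.0585]))
E
```

```text
[[278.153  165.3183]
 [276.0974 183.3132]
 [280.1957 147.5274]
 [275.4785 188.7499]
 [280.8058 142.2314]]
```

Emit:
servo_tool(
  slide=[
    [-0.01,-0.135,-0.19],
    [-0.01,-0.135,-0.19],
    [-0.01,-0.135,-0.19],
    [-0.01,-0.135,-0.19],
    [-0.01,-0.135,-0.19],
    [-0.01,-0.135,-0.19],
    [0,0,0],
  ],
  twist=[
    [0,0,0],
    [0,0,0],
    [0,0,0],
    [0,0,0],
    [0,0,0],
    [0,0,0],
    [0,0,0],
  ],
  gripper=[0,0,0,0,0,0,0.3],
)

```text
time_s: 3.35
tcp_pos: [0.6104, 0.3176, 0.0857]
ee_rot: [[-0.081, -0.995, -0.058], [-0.815, 0.1, -0.571], [0.574, 0.001, -0.819]]
wrist_force: [0.4, 0.3, 0.2]
gripper_width: 0.949
```

```bash
python3 - <<'E'
from h import *
R,a=cradR(-96);D=np.array([.6121,.3319,.1046])
need(D-.025*a,R)
t=r.capture("top");s=r.capture("scene")
crop(t["image"],265,140,80,60,10,"pics/t2.png");crop(s["image"],280,150,80,70,8,"pics/s2.png")
E
```

```text
t 3.35 tcp [0.6104 0.3176 0.0857] J [ 49.   47.1  10.5  19.4 -83.6 -62.1] F [0.4 0.3 0.2] w 0.949
slide units [ 0.0035  0.0002 -0.027 ]
twist units [ 0.0012 -0.01   -0.0414]
```

View pics/t2.png

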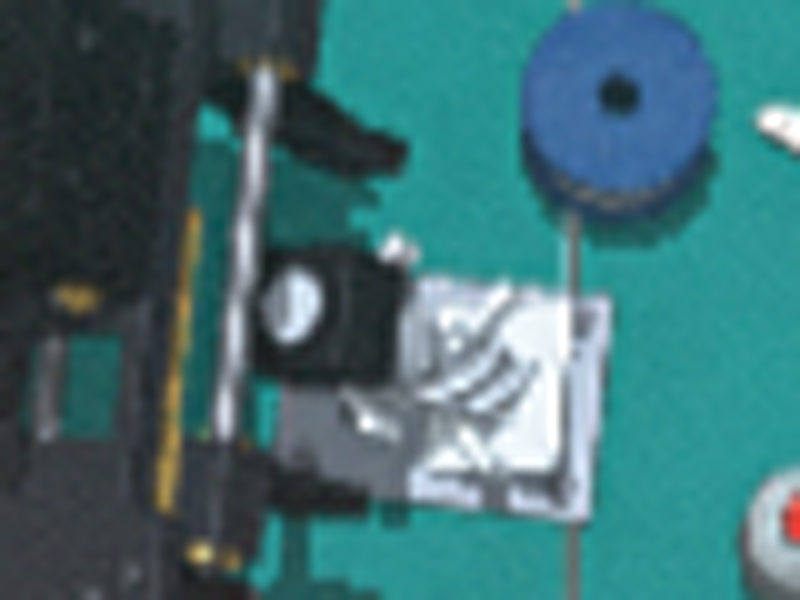

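View pics/s2.png

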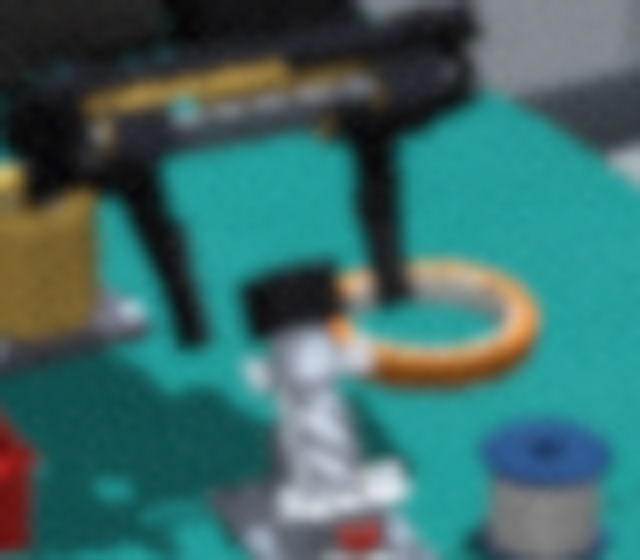

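The fingers straddle the black head symmetrically and sit level with it, so I'm closing.

Emit:
servo_tool(
  slide=[
    [0,0,0],
    [0,0,0],
    [0,0,0],
    [0,0,0],
    [0,0,0],
    [0,0,0],
    [0,0,0],
    [0,0,0],
  ],
  twist=[
    [0,0,0],
    [0,0,0],
    [0,0,0],
    [0,0,0],
    [0,0,0],
    [0,0,0],
    [0,0,0],
    [0,0,0],
  ],
  gripper=[1,1,1,1,1,1,1,1],
)

```text
time_s: 4.45
tcp_pos: [0.6114, 0.3189, 0.0873]
ee_rot: [[-0.082, -0.995, -0.055], [-0.816, 0.099, -0.569], [0.572, -0.002, -0.821]]
wrist_force: [3.7, 0.6, 0.9]
gripper_width: 0.386
```

Emit:
servo_tool(
  slide=[
    [0.015,0.14,0.2],
    [0.015,0.14,0.2],
    [0.015,0.14,0.2],
    [0.015,0.14,0.2],
    [0.015,0.14,0.2],
    [0.015,0.14,0.2],
    [0,0,0.4],
    [0,0,0.4],
  ],
  twist=[
    [0,0,0],
    [0,0,0],
    [0,0,0],
    [0,0,0],
    [0,0,0],
    [0,0,0],
    [0,0,0],
    [0,0,0],
  ],
  gripper=[1,1,1,1,1,1,1,1],
)

```text
time_s: 5.45
tcp_pos: [0.6159, 0.3701, 0.2078]
ee_rot: [[-0.081, -0.995, -0.056], [-0.816, 0.099, -0.569], [0.572, -0.0, -0.82]]
wrist_force: [0.1, 0.3, -0.4]
gripper_width: 0.387
```

```bash
python3 - <<'E'
from h import *
R,a=cradR(-80.1,0)
need([.4895,.1741,.20],R)
t=r.capture("top");s=r.capture("scene")
crop(t["image"],265,120,80,60,10,"pics/t3.png");crop(s["image"],250,110,100,90,7,"pics/s3.png")
E
```

```text
t 5.45 tcp [0.6159 0.3701 0.2078] J [  51.1   46.1   26.5   18.5 -100.1  -58.4] F [ 0.1  0.3 -0.4] w 0.387
slide units [-2.1062 -3.266  -0.1294]
twist units [5.8276 0.2168 2.5145]
```

View pics/s3.png

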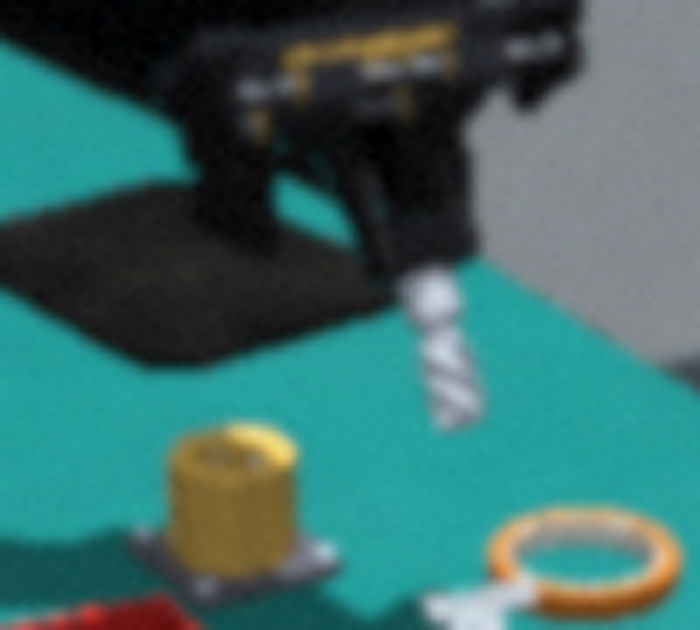

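The screw is free of the cradle. Its flutes rise to the left, which suggests a left-handed thread. The nut test will decide.

Emit:
servo_tool(
  slide=[
    [-0.21,-0.327,0],
    [-0.21,-0.327,0],
    [-0.21,-0.327,0],
    [-0.21,-0.327,0],
    [-0.21,-0.327,0],
    [-0.21,-0.327,0],
    [-0.21,-0.327,0],
    [-0.21,-0.327,0],
    [-0.21,-0.327,0],
    [-0.21,-0.327,0],
    [0,0,0],
  ],
  twist=[
    [0.58,0.02,0.25],
    [0.58,0.02,0.25],
    [0.58,0.02,0.25],
    [0.58,0.02,0.25],
    [0.58,0.02,0.25],
    [0.58,0.02,0.25],
    [0.58,0.02,0.25],
    [0.58,0.02,0.25],
    [0.58,0.02,0.25],
    [0.58,0.02,0.25],
    [0,0,0],
  ],
  gripper=[1,1,1,1,1,1,1,1,1,1,1],
)

```text
time_s: 6.92
tcp_pos: [0.489, 0.1714, 0.2071]
ee_rot: [[0.167, -0.986, 0.001], [-0.986, -0.167, -0.002], [0.002, -0.0, -1.0]]
wrist_force: [0.3, 0.9, -0.8]
gripper_width: 0.388
```

```bash
python3 - <<'E'
from h import *
R,a=cradR(-80.1,0)
need([.4895,.1741,.155],R)
t=r.capture("top");s=r.capture("scene")
crop(t["image"],315,180,80,60,10,"pics/t4.png");crop(s["image"],270,150,80,100,8,"pics/s4.png")
E
```

```text
t 6.92 tcp [0.489  0.1714 0.2071] J [ 37.4  12.4 -15.8   0.2 -61.9 -27.8] F [ 0.3  0.9 -0.8] w 0.388
slide units [ 0.0079  0.0457 -0.8689]
twist units [0.0226 0.0076 0.0502]
```

View pics/t4.png

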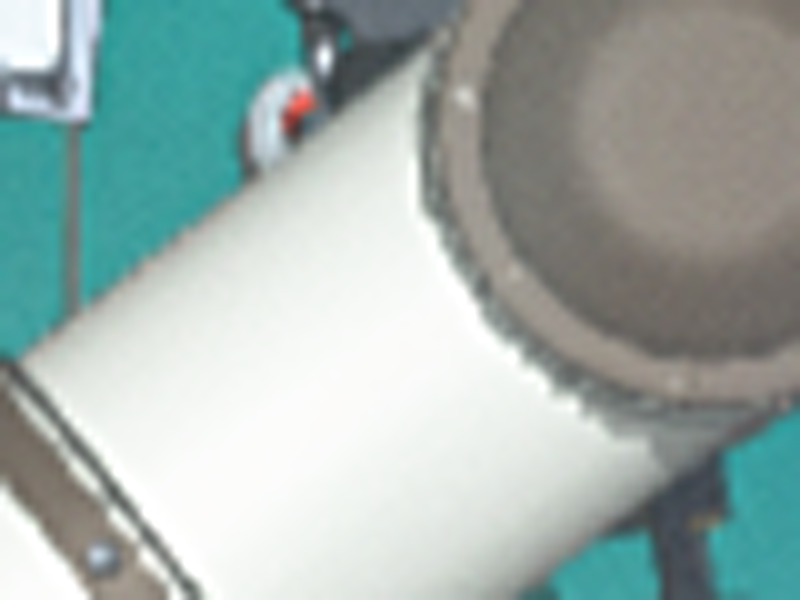

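View pics/s4.png

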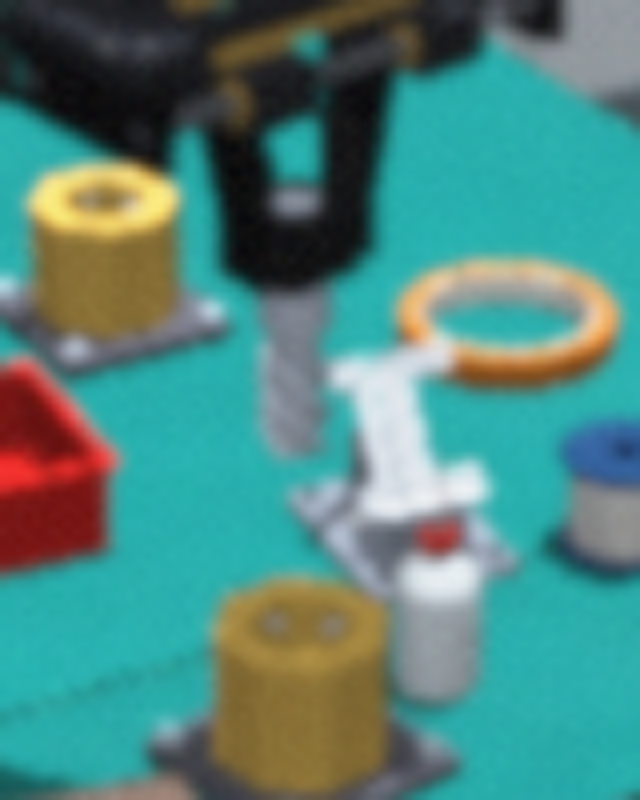

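```bash
python3 - <<'E'
from h import *
s=r.capture("scene");st=r.sense();p=st["tcp_pos"];R=st["ee_rot"];I=s["image"]
print("pred tip,headbot",proj(s,[p+R[:,2]*.071,p+R[:,2]*.04, p+R[:,2]*0.02]))
print("pred nut top/ lugs",proj(s,[[.4895,.1741,.062],[.4915,.1729,.062],[.4895,.1741,0.0]]))
h=cv2.cvtColor(I,cv2.COLOR_BGR2HSV).astype(int)
for y in range(188,208,2):
    m=(h[y,295:320,1]<95);xs=np.where(m)[0]+295
    print(y,xs.min() if len(xs) else 0,xs.max() if len(xs) else 0,h[y,300:313,1].tolist())
m=((abs(h[...,0]-25)<9)&(h[...,1]>100)).astype(np.uint8);m[:,:290]=0;m[:215]=0;m[:,325:]=0;m[255:]=0
for y in range(222,246,3):
    xs=np.where(m[y])[0];print(y,xs.min(),xs.max(),(xs.min()+xs.max())/2)
E
```

```text
pred tip,headbot [[306.6867 205.613 ]
 [306.6264 195.8256]
 [306.5869 189.3936]]
pred nut top/ lugs [[306.2864 227.9618]
 [307.0973 227.9668]
 [306.3481 245.8932]]
188 295 319 [189, 167, 113, 57, 38, 32, 34, 30, 33, 36, 69, 127, 172]
190 295 319 [185, 169, 121, 77, 43, 36, 33, 34, 34, 48, 88, 144, 181]
192 304 309 [193, 180, 144, 96, 51, 36, 36, 33, 46, 78, 137, 178, 193]
194 303 319 [196, 164, 102, 54, 36, 36, 37, 40, 42, 70, 102, 121, 110]
196 303 319 [193, 160, 98, 50, 37, 34, 31, 33, 36, 44, 45, 37, 28]
198 303 319 [193, 165, 103, 53, 32, 30, 30, 35, 41, 69, 98, 81, 57]
200 303 319 [195, 168, 111, 55, 36, 29, 32, 30, 36, 61, 104, 148, 156]
202 303 319 [193, 167, 110, 56, 33, 28, 29, 32, 36, 58, 104, 150, 182]
204 303 319 [196, 178, 131, 79, 46, 35, 35, 35, 45, 75, 128, 171, 185]
206 304 319 [199, 191, 180, 140, 93, 65, 70, 79, 101, 123, 152, 179, 184]Traceback (most recent call last):
  File "<stdin>", line 11, in <module>
    return umr_minimum(a, axis, None, out, keepdims, initial, where)
ValueError: zero-size array to reduction operation minimum which has no identity
```

```bash
python3 - <<'E'
from h import *
s=r.capture("scene");I=s["image"]
h=cv2.cvtColor(I,cv2.COLOR_BGR2HSV).astype(float)
for y in range(224,246,3):
    # hue: teal ~88 -> brass ~25 ; subpixel crossing at 56 
    row=h[y,290:325,0];ins=row<56;xs=np.where(ins)[0]
    if len(xs)<5: print(y,row.astype(int).tolist());continue
    l,rr=xs.min(),xs.max()
    L=l-(56-row[l])/(row[l-1]-row[l]);Q=rr+(56-row[rr])/(row[rr+1]-row[rr]);print(y,L+290,Q+290,(L+Q)/2+290)
E
```

```text
224 298.60714285714283 316.5211267605634 307.5641348088531
227 296.625 318.53061224489795 307.577806122449
230 296.42857142857144 318.42 307.4242857142857
233 296.5531914893617 317.8888888888889 307.2210401891253
236 296.5652173913044 318.18918918918916 307.37720329024677
239 296.0571428571429 318.31111111111113 307.184126984127
242 294.537037037037 319.53333333333336 307.0351851851852
245 295.6942148760331 318.38461538461536 307.03941513032424
```

Emit:
servo_tool(
  slide=[
    [0.009,0.002,-0.215],
    [0.009,0.002,-0.215],
    [0.009,0.002,-0.215],
    [0.009,0.002,-0.215],
    [0.009,0.002,-0.215],
    [0.009,0.002,-0.215],
    [0,0,0],
  ],
  twist=[
    [0.02,0.01,0.05],
    [0,0,0],
    [0,0,0],
    [0,0,0],
    [0,0,0],
    [0,0,0],
    [0,0,0],
  ],
  gripper=[1,1,1,1,1,1,1],
)

```text
time_s: 8.0
tcp_pos: [0.4928, 0.1733, 0.1282]
ee_rot: [[0.174, -0.985, -0.002], [-0.985, -0.174, -0.002], [0.002, 0.002, -1.0]]
wrist_force: [0.4, 0.1, -1.3]
gripper_width: 0.387
```

```bash
python3 - <<'E'
from h import *
R,a=cradR(-80.1,0)
need([.4921,.1722,.121],R)
s=r.capture("scene")
crop(s["image"],280,180,60,80,9,"pics/s5.png")
h=cv2.cvtColor(s["image"],cv2.COLOR_BGR2HSV).astype(int)
for y in range(210,226,2): print(y,h[y,298:316,1].tolist())
E
```

```text
t 8.0 tcp [0.4928 0.1733 0.1282] J [ 37.2  17.5 -21.4   0.1 -51.3 -27.2] F [ 0.4  0.1 -1.3] w 0.387
slide units [-0.0125 -0.0176 -0.1206]
twist units [ 0.022  -0.0156 -0.0216]
210 [197, 198, 197, 190, 176, 109, 52, 45, 34, 34, 31, 30, 30, 37, 38, 39, 35, 30]
212 [195, 197, 195, 195, 169, 117, 61, 40, 31, 35, 33, 34, 35, 34, 35, 34, 25, 22]
214 [197, 199, 197, 194, 169, 121, 67, 41, 34, 33, 31, 30, 31, 37, 33, 25, 17, 21]
216 [199, 196, 197, 194, 183, 142, 91, 50, 35, 33, 33, 35, 35, 36, 35, 36, 31, 33]
218 [197, 197, 194, 192, 166, 108, 58, 37, 34, 34, 36, 31, 40, 39, 41, 38, 40, 39]
220 [197, 196, 198, 189, 154, 95, 51, 32, 33, 33, 30, 37, 44, 58, 66, 54, 43, 39]
222 [189, 180, 171, 150, 107, 62, 39, 32, 32, 33, 32, 27, 31, 53, 72, 64, 38, 33]
224 [76, 64, 78, 90, 90, 38, 14, 30, 34, 32, 33, 26, 4, 51, 101, 121, 112, 83]
```

View pics/s5.png

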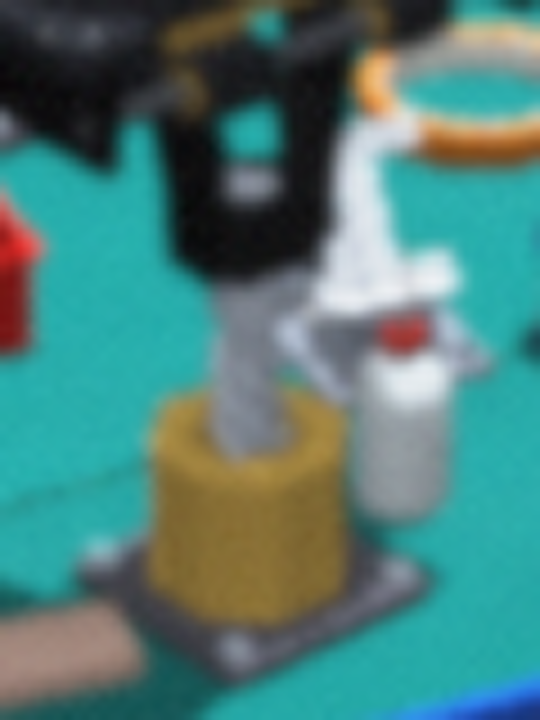

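Emit:
servo_tool(
  slide=[
    [-0.005,-0.007,-0.04],
    [-0.005,-0.007,-0.04],
    [0,0,0],
  ],
  twist=[
    [0,0,0],
    [0,0,0],
    [0,0,0],
  ],
  gripper=[1,1,1],
)

```text
time_s: 8.43
tcp_pos: [0.4928, 0.1728, 0.1248]
ee_rot: [[0.174, -0.985, 0.001], [-0.985, -0.174, -0.001], [0.001, -0.001, -1.0]]
wrist_force: [-0.1, 1.0, -0.6]
gripper_width: 0.389
```

Emit:
servo_tool(
  slide=[
    [0,0,-0.018],
    [0,0,-0.018],
    [0,0,-0.018],
    [0,0,-0.018],
  ],
  twist=[
    [0,0,1],
    [0,0,1],
    [0,0,1],
    [0,0,1],
  ],
  gripper=[1,1,1,1],
)

```text
time_s: 8.93
tcp_pos: [0.493, 0.173, 0.1206]
ee_rot: [[0.563, -0.827, 0.001], [-0.827, -0.563, -0.0], [0.001, -0.001, -1.0]]
wrist_force: [0.2, 0.4, -2.2]
gripper_width: 0.387
```

Emit:
servo_tool(
  slide=[
    [0,0,-0.018],
    [0,0,-0.018],
    [0,0,-0.018],
    [0,0,-0.018],
    [0,0,-0.018],
  ],
  twist=[
    [0,0,1],
    [0,0,1],
    [0,0,1],
    [0,0,1],
    [0,0,1],
  ],
  gripper=[1,1,1,1,1],
)

```text
time_s: 9.55
tcp_pos: [0.493, 0.173, 0.1152]
ee_rot: [[0.901, -0.435, 0.001], [-0.435, -0.901, 0.0], [0.001, -0.001, -1.0]]
wrist_force: [0.6, -0.0, -0.3]
gripper_width: 0.388
```

Emit:
servo_tool(
  slide=[
    [0,0,-0.018],
    [0,0,-0.018],
    [0,0,-0.018],
    [0,0,-0.018],
    [0,0,-0.018],
    [0,0,-0.018],
  ],
  twist=[
    [0,0,1],
    [0,0,1],
    [0,0,1],
    [0,0,1],
    [0,0,1],
    [0,0,1],
  ],
  gripper=[1,1,1,1,1,1],
)

```text
time_s: 10.3
tcp_pos: [0.4934, 0.1732, 0.109]
ee_rot: [[0.984, 0.178, 0.002], [0.178, -0.984, 0.001], [0.002, -0.001, -1.0]]
wrist_force: [-0.2, -0.9, -0.1]
gripper_width: 0.387
```

```bash
python3 - <<'E'
from h import *
st=r.sense();print(st["wrist_force"],st["moment"],st["joints"])
s=r.capture("scene");p=st["tcp_pos"]
crop(s["image"],280,180,60,80,9,"pics/s6.png")
for k in(.066,.071): print(proj(s,[p-[0,0,k-.05]]))
E
```

```text
[-0.1653 -0.8868 -0.1194] [ 0.0666 -0.016  -0.0348] [ 37.1436  18.7569 -22.8412   0.009  -48.2566  63.1   ]
[[307.59   218.4728]]
[[307.5928 219.981 ]]
```

View pics/s6.png

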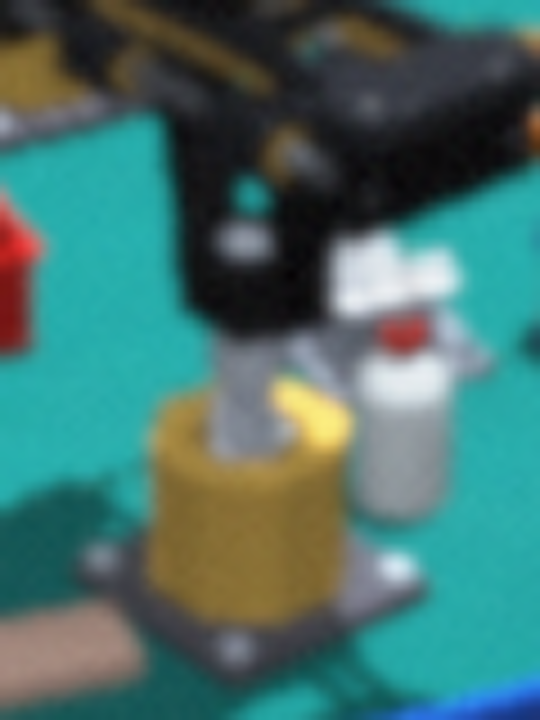

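```bash
python3 - <<'E'
from h import *
s=r.capture("scene");st=r.sense();p=st["tcp_pos"]
for d in(.02,.025,.03): print(d,"s=",.096-d,proj(s,[p+[0,0,d]]))
I=s["image"][200:214,298:316];g=cv2.cvtColor(I,cv2.COLOR_BGR2GRAY);m=(g>90).astype(np.uint8)
print(g.tolist())
E
```

```text
0.02 s= 0.076 [[307.5894 207.4467]]
0.025 s= 0.07100000000000001 [[307.5866 205.8934]]
0.03 s= 0.066 [[307.5839 204.3345]]
[[96, 52, 25, 18, 20, 22, 23, 39, 67, 85, 83, 62, 44, 38, 29, 31, 37, 44], [100, 60, 26, 18, 20, 21, 23, 43, 80, 105, 105, 77, 45, 21, 17, 17, 18, 25], [105, 63, 32, 23, 20, 22, 25, 45, 75, 103, 102, 78, 43, 19, 14, 13, 14, 16], [108, 74, 33, 22, 21, 23, 23, 38, 64, 83, 83, 63, 34, 15, 17, 11, 11, 14], [112, 75, 40, 24, 22, 25, 33, 51, 69, 79, 73, 55, 33, 15, 13, 11, 9, 16], [111, 75, 41, 23, 22, 35, 64, 88, 106, 116, 109, 79, 42, 21, 10, 14, 14, 16], [112, 76, 41, 25, 27, 43, 77, 117, 137, 143, 135, 105, 55, 21, 14, 11, 16, 17], [113, 78, 42, 23, 25, 44, 79, 112, 132, 140, 131, 104, 60, 24, 13, 10, 13, 24], [114, 75, 38, 17, 19, 29, 52, 80, 96, 102, 95, 76, 44, 20, 12, 13, 16, 30], [115, 78, 42, 21, 15, 20, 29, 46, 53, 54, 51, 39, 27, 17, 14, 17, 17, 36], [116, 88, 48, 24, 15, 22, 23, 24, 28, 27, 23, 23, 17, 13, 12, 13, 17, 41], [122, 96, 52, 25, 18, 18, 18, 18, 21, 20, 16, 18, 14, 14, 8, 15, 17, 39], [126, 103, 62, 26, 16, 14, 20, 17, 16, 19, 20, 22, 17, 15, 15, 11, 17, 44], [127, 104, 67, 34, 20, 17, 15, 18, 14, 19, 18, 20, 16, 13, 17, 13, 18, 42]]
```

The left cradle's screw turned 90° counter-clockwise and advanced about 16 mm with no axial force, so it is left-handed and goes in the red tray. I'm backing it out.

Emit:
servo_tool(
  slide=[
    [0,0,0.018],
    [0,0,0.018],
    [0,0,0.018],
    [0,0,0.018],
    [0,0,0.018],
    [0,0,0.018],
    [0,0,0.018],
    [0,0,0.018],
    [0,0,0.018],
    [0,0,0.018],
    [0,0,0.018],
    [0,0,0.018],
  ],
  twist=[
    [0,0,-1],
    [0,0,-1],
    [0,0,-1],
    [0,0,-1],
    [0,0,-1],
    [0,0,-1],
    [0,0,-1],
    [0,0,-1],
    [0,0,-1],
    [0,0,-1],
    [0,0,-1],
    [0,0,-1],
  ],
  gripper=[1,1,1,1,1,1,1,1,1,1,1,1],
)

```text
time_s: 11.9
tcp_pos: [0.4928, 0.1728, 0.1216]
ee_rot: [[0.465, -0.885, 0.001], [-0.885, -0.465, -0.001], [0.001, -0.0, -1.0]]
wrist_force: [0.3, 0.3, -1.6]
gripper_width: 0.389
```

Emit:
servo_tool(
  slide=[
    [0,0,0.018],
    [0,0,0.018],
    [0,0,0.018],
    [0,0,0.08],
    [0,0,0.3],
    [0,0,0.3],
    [0,0,0.4],
    [0,0,0.4],
    [0,0,0],
  ],
  twist=[
    [0,0,-1],
    [0,0,-1],
    [0,0,-1],
    [0,0,0],
    [0,0,0],
    [0,0,0],
    [0,0,0],
    [0,0,0],
    [0,0,0],
  ],
  gripper=[1,1,1,1,1,1,1,1,1],
)

```text
time_s: 13.02
tcp_pos: [0.4939, 0.1735, 0.2156]
ee_rot: [[0.175, -0.985, 0.005], [-0.985, -0.175, 0.002], [-0.001, -0.005, -1.0]]
wrist_force: [-0.3, -0.3, -1.6]
gripper_width: 0.388
```

```bash
python3 - <<'E'
from h import *
R,a=cradR(174.5,55,180);print(a,R)
need([.4555,.3958,.13],R)
E
```

```text
[ 0.8154 -0.0785  0.5736] [[ 0.5709 -0.0958 -0.8154]
 [-0.055  -0.9954  0.0785]
 [-0.8192 -0.     -0.5736]]
t 13.03 tcp [0.4939 0.1735 0.2156] J [ 37.2  12.3 -14.6   0.1 -62.8 -27.1] F [-0.3 -0.3 -1.6] w 0.388
slide units [-0.64    3.7046 -1.4265]
twist units [ 6.6044  7.2259 11.4066]
```

Emit:
servo_tool(
  slide=[
    [-0.05,0.31,0],
    [-0.05,0.31,0],
    [-0.05,0.31,0],
    [-0.05,0.31,0],
    [-0.05,0.31,0],
    [-0.05,0.31,0],
    [-0.05,0.31,0],
    [-0.05,0.31,0],
    [-0.05,0.31,0],
    [-0.05,0.31,0],
    [-0.05,0.31,0],
    [-0.05,0.31,0],
  ],
  twist=[
    [0.55,0.6,0.95],
    [0.55,0.6,0.95],
    [0.55,0.6,0.95],
    [0.55,0.6,0.95],
    [0.55,0.6,0.95],
    [0.55,0.6,0.95],
    [0.55,0.6,0.95],
    [0.55,0.6,0.95],
    [0.55,0.6,0.95],
    [0.55,0.6,0.95],
    [0.55,0.6,0.95],
    [0.55,0.6,0.95],
  ],
  gripper=[1,1,1,1,1,1,1,1,1,1,1,1],
)

```text
time_s: 14.52
tcp_pos: [0.4567, 0.3964, 0.2118]
ee_rot: [[0.571, -0.092, -0.816], [-0.055, -0.996, 0.074], [-0.819, 0.002, -0.574]]
wrist_force: [-0.1, -0.7, -0.6]
gripper_width: 0.388
```

```bash
python3 - <<'E'
from h import *
R,a=cradR(174.5,55,180)
need([.4555,.3958,.10],R)
s=r.capture("scene");t=r.capture("top")
crop(s["image"],210,130,100,90,7,"pics/s7.png")
crop(t["image"],230,160,100,90,7,"pics/t7.png")
E
```

```text
t 14.53 tcp [0.4567 0.3964 0.2118] J [  36.8   44.2   33.5  -39.  -119.4   40.9] F [-0.1 -0.7 -0.6] w 0.388
slide units [-0.0208 -0.0105 -1.8639]
twist units [ 0.0212 -0.0011 -0.0359]
```

View pics/s7.png

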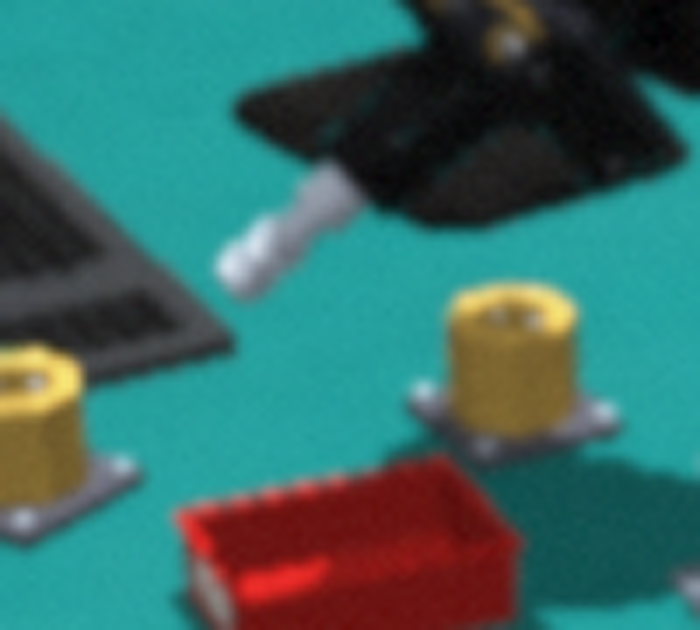

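View pics/t7.png

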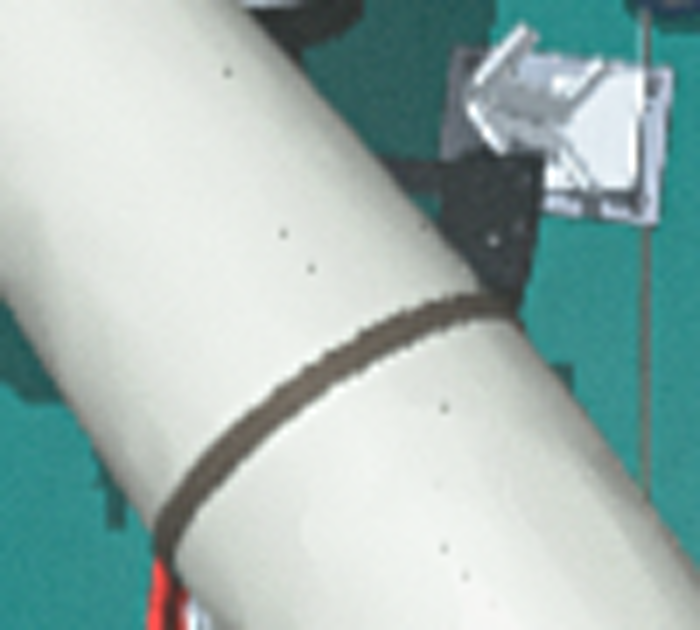

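Emit:
servo_tool(
  slide=[
    [0,0,-0.28],
    [0,0,-0.28],
    [0,0,-0.28],
    [0,0,-0.28],
    [0,0,-0.28],
    [0,0,-0.28],
    [0,0,-0.28],
    [0,0,-0.2],
    [0,0,-0.1],
    [0,0,0],
  ],
  twist=[
    [0,0,0],
    [0,0,0],
    [0,0,0],
    [0,0,0],
    [0,0,0],
    [0,0,0],
    [0,0,0],
    [0,0,0],
    [0,0,0],
    [0,0,0],
  ],
  gripper=[1,1,1,1,1,1,1,1,1,1],
)

```text
time_s: 15.88
tcp_pos: [0.4569, 0.396, 0.0776]
ee_rot: [[0.574, -0.094, -0.814], [-0.057, -0.996, 0.075], [-0.817, 0.003, -0.577]]
wrist_force: [-0.3, 0.5, -0.3]
gripper_width: 0.389
```

```bash
python3 - <<'E'
from h import *
R,a=cradR(174.5,55,180)
need([.4555,.3958,.06],R)
s=r.capture("scene")
crop(s["image"],210,130,100,110,7,"pics/s8.png")
E
```

```text
t 15.88 tcp [0.4569 0.396  0.0776] J [  37.2   51.5   27.1  -35.5 -108.2   49.4] F [-0.3  0.5 -0.3] w 0.389
slide units [-0.0229 -0.0037 -0.2938]
twist units [ 0.0318  0.0314 -0.0167]
```

View pics/s8.png

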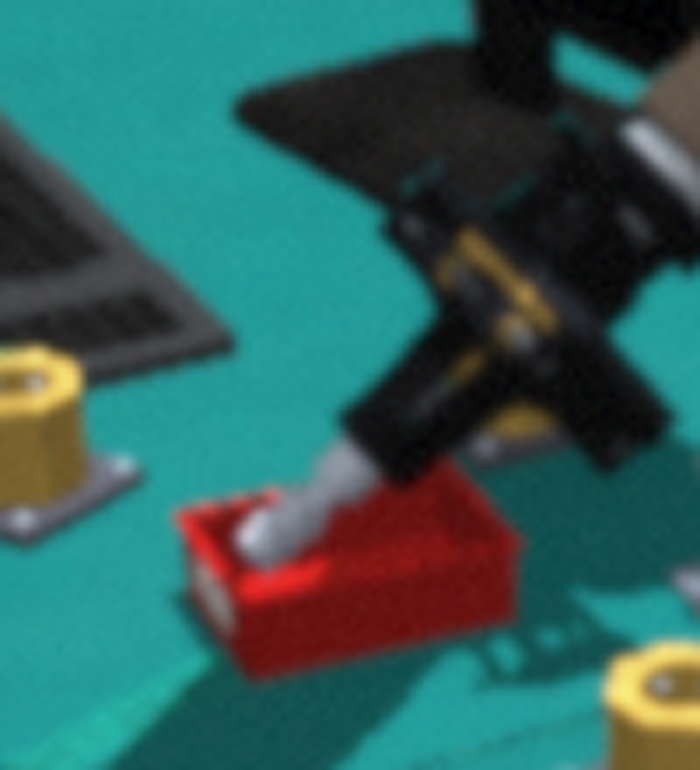

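Emit:
servo_tool(
  slide=[
    [0.04,0,-0.12],
    [0.04,0,-0.12],
    [0,0,0],
  ],
  twist=[
    [0,0,0],
    [0,0,0],
    [0,0,0],
  ],
  gripper=[1,1,1],
)

```text
time_s: 16.3
tcp_pos: [0.4615, 0.3958, 0.0626]
ee_rot: [[0.573, -0.094, -0.814], [-0.057, -0.996, 0.075], [-0.818, 0.004, -0.576]]
wrist_force: [-0.5, 0.7, -0.9]
gripper_width: 0.389
```

Now I'll open to about 43 mm and let the screw drop into the tray.

Emit:
servo_tool(
  slide=[
    [0,0,0],
    [0,0,0],
    [0,0,0],
    [0,0,0],
  ],
  twist=[
    [0,0,0],
    [0,0,0],
    [0,0,0],
    [0,0,0],
  ],
  gripper=[0.48,0.48,0.48,0.48],
)

```text
time_s: 16.8
tcp_pos: [0.4617, 0.3961, 0.0638]
ee_rot: [[0.574, -0.094, -0.813], [-0.056, -0.996, 0.075], [-0.817, 0.002, -0.577]]
wrist_force: [0.1, 0.4, -0.2]
gripper_width: 0.517
```

```bash
python3 - <<'E'
from h import *
s=r.capture("scene");print(r.sense()["wrist_force"])
crop(s["image"],210,130,100,110,7,"pics/s9.png")
E
```

```text
[ 0.1718 -0.0089  0.4113]
```

View pics/s9.png

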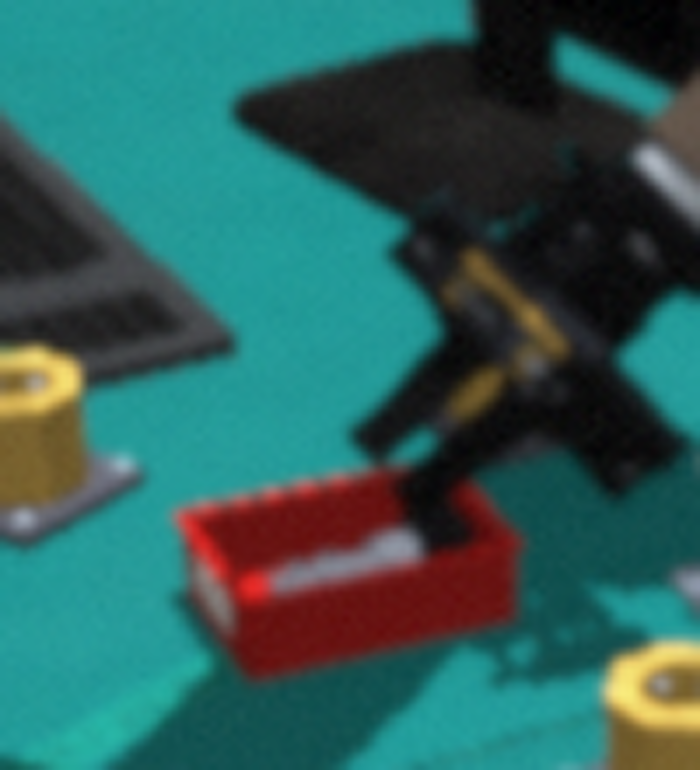

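The screw lies flat in the red tray, with its tip near (247,213) and its head near (273,205) in full-image pixels. Retreating towards the second cradle.

Emit:
servo_tool(
  slide=[
    [0.12,-0.01,0.1],
    [0.2,-0.02,0.2],
    [0,0,0.5],
    [0,0,0.5],
    [0,0,0.5],
    [0,0,0.5],
  ],
  twist=[
    [0,0,0],
    [0,0,0],
    [0,0,0],
    [0,0,0],
    [0,0,0],
    [0,0,0],
  ],
  gripper=[0.48,0.48,0.3,0,0,0],
)

```text
time_s: 17.6
tcp_pos: [0.4814, 0.3941, 0.203]
ee_rot: [[0.575, -0.094, -0.813], [-0.056, -0.996, 0.076], [-0.816, 0.002, -0.578]]
wrist_force: [-0.3, -0.1, -0.5]
gripper_width: 0.889
```

```bash
python3 - <<'E'
from h import *
R,a=cradR(-85.5);D=np.array([.5868,.0052,.1046])
need(D+.06*a,R)
s=r.capture("scene")
crop(s["image"],210,130,100,110,7,"pics/s10.png")
E
```

```text
t 17.6 tcp [0.4814 0.3941 0.203 ] J [  35.7   46.6   37.   -38.5 -120.7   41. ] F [-0.3 -0.1 -0.5] w 0.889
slide units [ 1.7124 -5.9094 -0.8212]
twist units [-11.3832 -11.2306 -10.3235]
```

View pics/s10.png

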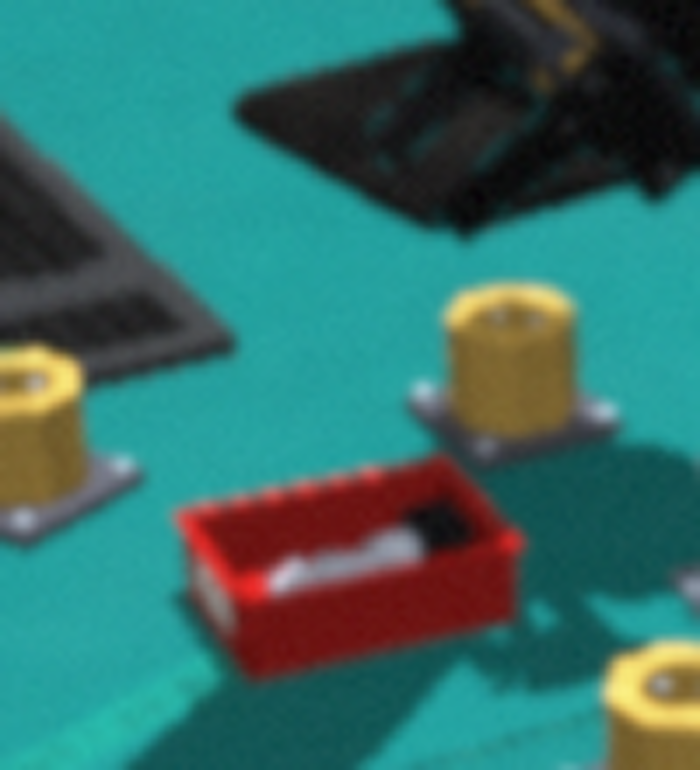

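Emit:
servo_tool(
  slide=[
    [0.14,-0.49,0.1],
    [0.14,-0.49,0.1],
    [0.14,-0.49,0.1],
    [0.14,-0.49,0],
    [0.14,-0.49,0],
    [0.14,-0.49,0],
    [0.14,-0.49,0],
    [0.14,-0.49,0],
    [0.14,-0.49,0],
    [0.14,-0.49,0],
    [0.14,-0.49,0],
    [0.14,-0.49,0],
  ],
  twist=[
    [-0.95,-0.94,-0.86],
    [-0.95,-0.94,-0.86],
    [-0.95,-0.94,-0.86],
    [-0.95,-0.94,-0.86],
    [-0.95,-0.94,-0.86],
    [-0.95,-0.94,-0.86],
    [-0.95,-0.94,-0.86],
    [-0.95,-0.94,-0.86],
    [-0.95,-0.94,-0.86],
    [-0.95,-0.94,-0.86],
    [-0.95,-0.94,-0.86],
    [-0.95,-0.94,-0.86],
  ],
  gripper=[0,0,0,0,0,0,0,0,0,0,0,0],
)

```text
time_s: 19.15
tcp_pos: [0.5822, 0.0408, 0.2206]
ee_rot: [[0.058, -0.997, 0.05], [-0.814, -0.076, -0.577], [0.579, -0.007, -0.816]]
wrist_force: [0.1, -0.9, -0.1]
gripper_width: 1.001
```

```bash
python3 - <<'E'
from h import *
R,a=cradR(-85.5);D=np.array([.5868,.0052,.1046])
need(D+.06*a,R)
t=r.capture("top")
crop(t["image"],370,140,100,75,8,"pics/t11.png")
E
```

```text
t 19.15 tcp [0.5822 0.0408 0.2206] J [ 33.8  22.6 -18.3  32.4 -71.2 -46.4] F [ 0.1 -0.9 -0.1] w 1.001
slide units [ 0.0313 -0.0208 -1.1135]
twist units [0.0539 0.0738 0.0222]
```

View pics/t11.png

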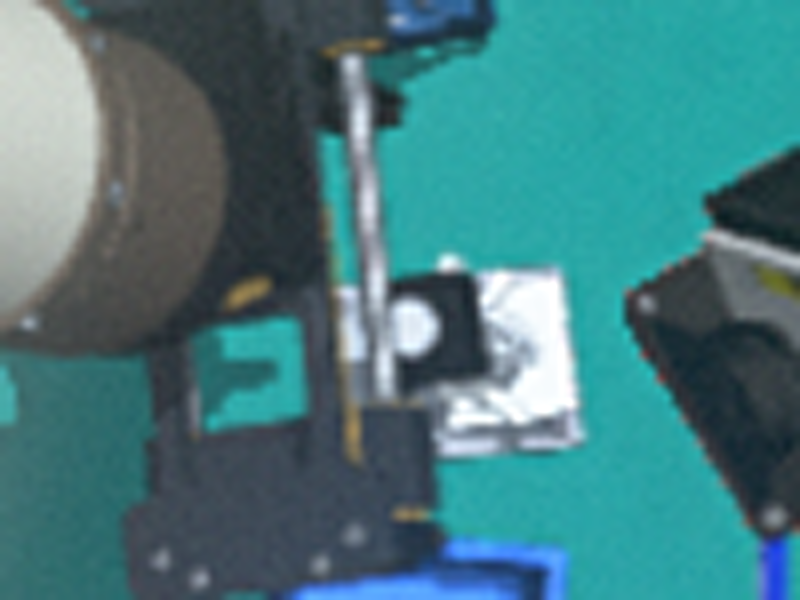

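Emit:
servo_tool(
  slide=[
    [0.008,-0.005,-0.28],
    [0.008,-0.005,-0.28],
    [0.008,-0.005,-0.28],
    [0.008,-0.005,-0.27],
    [0,0,0],
  ],
  twist=[
    [0.05,0.07,0.02],
    [0,0,0],
    [0,0,0],
    [0,0,0],
    [0,0,0],
  ],
  gripper=[0,0,0,0,0],
)

```text
time_s: 19.82
tcp_pos: [0.5829, 0.0399, 0.1513]
ee_rot: [[0.071, -0.997, 0.04], [-0.817, -0.081, -0.572], [0.573, 0.008, -0.82]]
wrist_force: [-0.4, -0.3, 1.0]
gripper_width: 0.997
```

```bash
python3 - <<'E'
from h import *
R,a=cradR(-85.5);D=np.array([.5868,.0052,.1046])
need(D-.025*a,R)
E
```

```text
t 19.82 tcp [0.5829 0.0399 0.1513] J [ 33.2  26.7 -22.8  33.9 -63.8 -50. ] F [-0.4 -0.3  1. ] w 0.997
slide units [ 0.0832 -0.8168 -1.1195]
twist units [-0.0018 -0.075  -0.0223]
```

Emit:
servo_tool(
  slide=[
    [0.013,-0.136,-0.187],
    [0.013,-0.136,-0.187],
    [0.013,-0.136,-0.187],
    [0.013,-0.136,-0.187],
    [0.013,-0.136,-0.187],
    [0.013,-0.136,-0.187],
    [0,0,0],
  ],
  twist=[
    [0,-0.07,-0.02],
    [0,0,0],
    [0,0,0],
    [0,0,0],
    [0,0,0],
    [0,0,0],
    [0,0,0],
  ],
  gripper=[0,0,0,0,0,0,0.3],
)

```text
time_s: 20.7
tcp_pos: [0.5875, -0.0098, 0.0846]
ee_rot: [[0.063, -0.997, 0.045], [-0.817, -0.077, -0.571], [0.573, -0.0, -0.82]]
wrist_force: [0.2, 0.1, 0.2]
gripper_width: 0.95
```

```bash
python3 - <<'E'
from h import *
R,a=cradR(-85.5);D=np.array([.5868,.0052,.1046])
need(D-.025*a,R)
t=r.capture("top");s=r.capture("scene")
crop(t["image"],385,150,80,60,10,"pics/t12.png");crop(s["image"],330,190,80,70,8,"pics/s12.png")
E
```

```text
t 20.7 tcp [ 0.5875 -0.0098  0.0846] J [ 27.7  30.1 -30.   41.1 -53.3 -55.2] F [0.2 0.1 0.2] w 0.95
slide units [ 0.0066  0.0125 -0.0073]
twist units [-0.007   0.0037  0.0092]
```

View pics/t12.png

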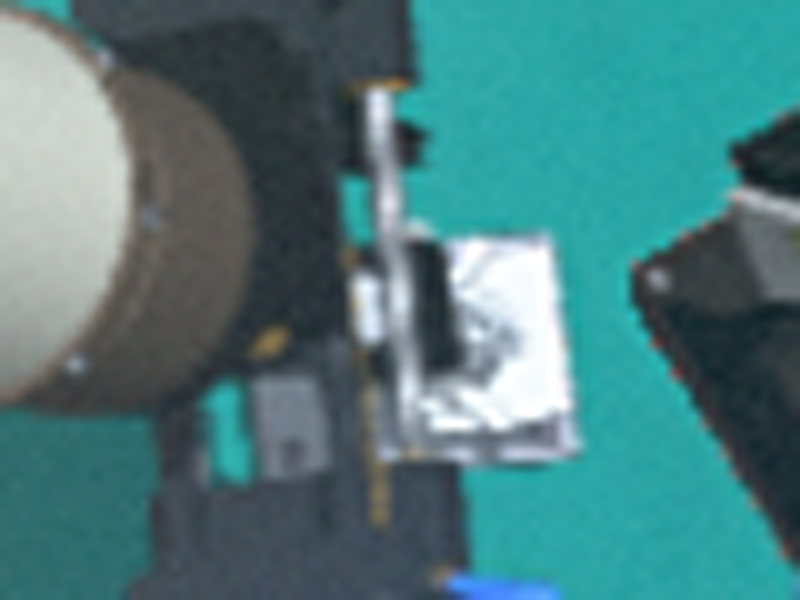

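View pics/s12.png

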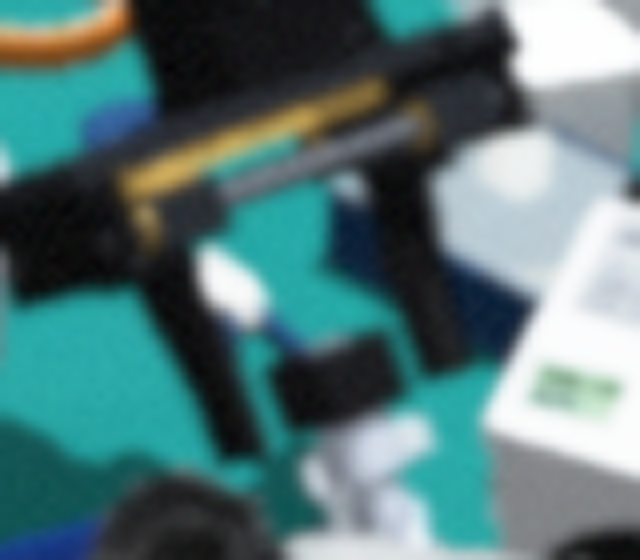

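The fingers straddle the head, one on each side at the same level, with the head at about (372,237) in the scene view. Closing.

Emit:
servo_tool(
  slide=[
    [0,0,0],
    [0,0,0],
    [0,0,0],
    [0,0,0],
    [0,0,0],
    [0,0,0],
    [0,0,0],
    [0,0,0],
  ],
  twist=[
    [0,0,0],
    [0,0,0],
    [0,0,0],
    [0,0,0],
    [0,0,0],
    [0,0,0],
    [0,0,0],
    [0,0,0],
  ],
  gripper=[1,1,1,1,1,1,1,1],
)

```text
time_s: 21.8
tcp_pos: [0.5891, -0.0083, 0.086]
ee_rot: [[0.063, -0.997, 0.049], [-0.818, -0.079, -0.57], [0.572, -0.004, -0.82]]
wrist_force: [3.5, 0.1, 1.3]
gripper_width: 0.39
```

Emit:
servo_tool(
  slide=[
    [-0.011,0.14,0.2],
    [-0.011,0.14,0.2],
    [-0.011,0.14,0.2],
    [-0.011,0.14,0.2],
    [-0.011,0.14,0.2],
    [-0.011,0.14,0.2],
    [0,0,0.4],
    [0,0,0.4],
  ],
  twist=[
    [0,0,0],
    [0,0,0],
    [0,0,0],
    [0,0,0],
    [0,0,0],
    [0,0,0],
    [0,0,0],
    [0,0,0],
  ],
  gripper=[1,1,1,1,1,1,1,1],
)

```text
time_s: 22.8
tcp_pos: [0.5841, 0.0424, 0.2065]
ee_rot: [[0.064, -0.997, 0.047], [-0.818, -0.079, -0.57], [0.572, -0.002, -0.82]]
wrist_force: [0.1, -0.3, -1.4]
gripper_width: 0.39
```

```bash
python3 - <<'E'
from h import *
R,a=cradR(-80.1,0)
need([.4925,.1728,.205],R)
s=r.capture("scene")
crop(s["image"],320,150,100,90,7,"pics/s13.png")
E
```

```text
t 22.8 tcp [0.5841 0.0424 0.2065] J [ 33.7  23.5 -18.8  32.3 -69.7 -46.6] F [ 0.1 -0.3 -1.4] w 0.39
slide units [-1.5264  2.174  -0.0257]
twist units [5.7686 0.7519 0.8718]
```

View pics/s13.png

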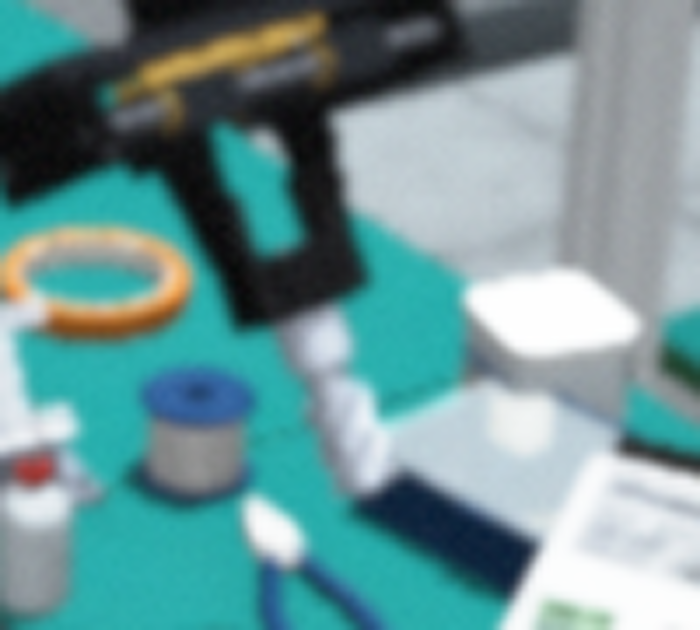

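Emit:
servo_tool(
  slide=[
    [-0.153,0.217,0],
    [-0.153,0.217,0],
    [-0.153,0.217,0],
    [-0.153,0.217,0],
    [-0.153,0.217,0],
    [-0.153,0.217,0],
    [-0.153,0.217,0],
    [-0.153,0.217,0],
    [-0.153,0.217,0],
    [-0.153,0.217,0],
    [0,0,0],
  ],
  twist=[
    [0.577,0.075,0.087],
    [0.577,0.075,0.087],
    [0.577,0.075,0.087],
    [0.577,0.075,0.087],
    [0.577,0.075,0.087],
    [0.577,0.075,0.087],
    [0.577,0.075,0.087],
    [0.577,0.075,0.087],
    [0.577,0.075,0.087],
    [0.577,0.075,0.087],
    [0,0,0],
  ],
  gripper=[1,1,1,1,1,1,1,1,1,1,1],
)

```text
time_s: 24.22
tcp_pos: [0.4921, 0.1719, 0.2059]
ee_rot: [[0.171, -0.985, 0.0], [-0.985, -0.171, -0.0], [0.0, -0.0, -1.0]]
wrist_force: [0.9, 0.0, -0.6]
gripper_width: 0.387
```

```bash
python3 - <<'E'
from h import *
R,a=cradR(-80.1,0)
need([.4925,.1728,.130],R)
s=r.capture("scene")
crop(s["image"],270,150,80,100,8,"pics/s14.png")
h=cv2.cvtColor(s["image"],cv2.COLOR_BGR2HSV).astype(int)
st=r.sense();p=st["tcp_pos"];print(proj(s,[p-[0,0,.071],p-[0,0,.04]]))
for y in range(190,212,2): print(y,h[y,298:318,1].tolist())
E
```

```text
t 24.23 tcp [0.4921 0.1719 0.2059] J [ 37.1  12.7 -15.5   0.  -61.8 -27.3] F [ 0.9  0.  -0.6] w 0.387
slide units [ 0.006   0.0143 -1.2657]
twist units [0.0007 0.0025 0.0095]
[[307.5298 205.9751]
 [307.5122 196.204 ]]
190 [117, 173, 192, 193, 172, 123, 71, 42, 36, 31, 30, 38, 52, 96, 147, 180, 193, 196, 193, 192]
192 [174, 189, 196, 196, 191, 167, 123, 68, 38, 33, 33, 43, 64, 115, 156, 184, 184, 190, 189, 183]
194 [199, 197, 198, 195, 179, 132, 86, 49, 33, 33, 35, 33, 44, 67, 88, 96, 96, 97, 95, 79]
196 [201, 202, 198, 191, 183, 147, 97, 55, 39, 35, 29, 33, 31, 32, 28, 26, 26, 27, 28, 21]
198 [197, 197, 199, 199, 192, 176, 130, 78, 43, 36, 33, 36, 34, 36, 41, 41, 30, 19, 17, 17]
200 [197, 198, 198, 199, 183, 148, 101, 53, 36, 31, 30, 33, 37, 53, 86, 99, 62, 29, 22, 23]
202 [202, 202, 198, 198, 195, 175, 136, 77, 38, 29, 27, 30, 40, 63, 112, 140, 95, 43, 21, 18]
204 [196, 201, 196, 197, 189, 171, 127, 79, 45, 35, 34, 39, 47, 84, 132, 141, 80, 33, 20, 19]
206 [199, 197, 195, 196, 194, 181, 162, 142, 118, 96, 80, 84, 115, 159, 182, 149, 80, 31, 23, 17]
208 [199, 199, 197, 200, 197, 199, 197, 193, 194, 184, 176, 177, 181, 181, 177, 150, 84, 37, 26, 18]
210 [202, 196, 198, 201, 197, 199, 192, 180, 156, 141, 132, 117, 91, 73, 69, 64, 46, 28, 21, 18]
```

View pics/s14.png

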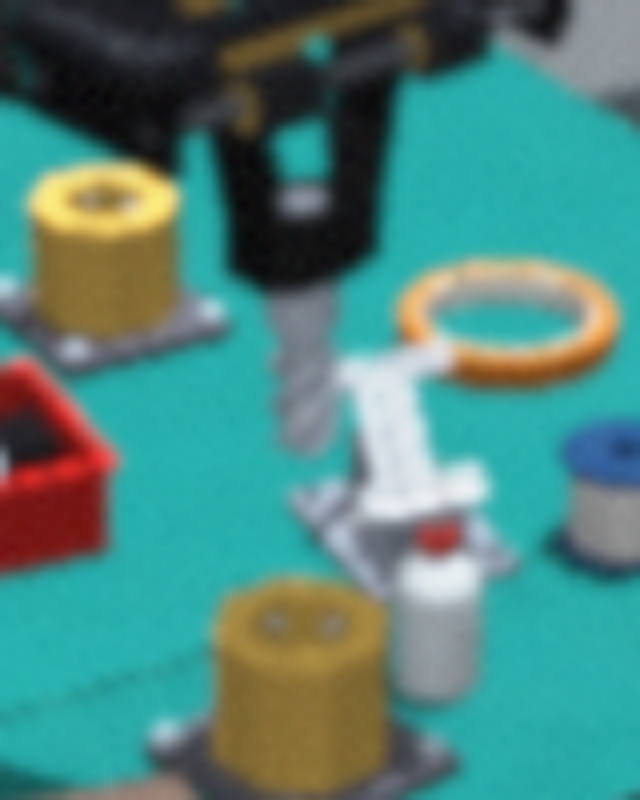

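Emit:
servo_tool(
  slide=[
    [0,0.002,-0.215],
    [0,0.002,-0.215],
    [0,0.002,-0.215],
    [0,0.002,-0.215],
    [0,0.002,-0.215],
    [0,0.002,-0.215],
    [0,0,-0.07],
    [0,0,0],
  ],
  twist=[
    [0,0,0],
    [0,0,0],
    [0,0,0],
    [0,0,0],
    [0,0,0],
    [0,0,0],
    [0,0,0],
    [0,0,0],
  ],
  gripper=[1,1,1,1,1,1,1,1],
)

```text
time_s: 25.28
tcp_pos: [0.4924, 0.1726, 0.1238]
ee_rot: [[0.171, -0.985, -0.0], [-0.985, -0.171, -0.0], [0.0, 0.0, -1.0]]
wrist_force: [-0.7, 0.6, -0.9]
gripper_width: 0.388
```

```bash
python3 - <<'E'
from h import *
R,a=cradR(-80.1,0)
need([.4925,.1728,.125],R)
s=r.capture("scene")
crop(s["image"],280,180,60,80,9,"pics/s15.png")
E
```

```text
t 25.27 tcp [0.4924 0.1726 0.1238] J [ 37.2  17.7 -21.9   0.  -50.5 -27.3] F [-0.7  0.6 -0.9] w 0.388
slide units [0.0025 0.0027 0.0199]
twist units [ 0.0037 -0.0026  0.0087]
```

View pics/s15.png

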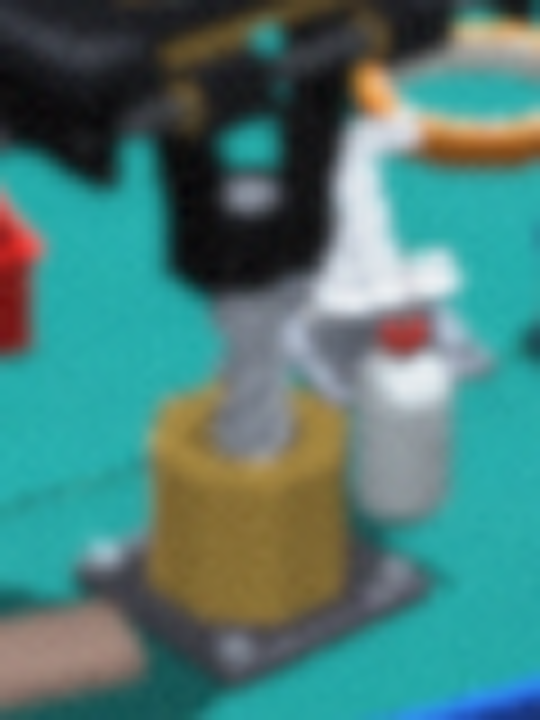

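Emit:
servo_tool(
  slide=[
    [-0.012,0.007,-0.018],
    [0,0,-0.018],
    [0,0,-0.018],
    [0,0,-0.018],
  ],
  twist=[
    [0,0,-1],
    [0,0,-1],
    [0,0,-1],
    [0,0,-1],
  ],
  gripper=[1,1,1,1],
)

```text
time_s: 25.82
tcp_pos: [0.4923, 0.1733, 0.1204]
ee_rot: [[-0.248, -0.969, 0.002], [-0.969, 0.248, 0.001], [-0.001, -0.002, -1.0]]
wrist_force: [-0.1, -0.2, -1.8]
gripper_width: 0.387
```

Emit:
servo_tool(
  slide=[
    [0,0,-0.018],
    [0,0,-0.018],
    [0,0,-0.018],
    [0,0,-0.018],
  ],
  twist=[
    [0,0,-1],
    [0,0,-1],
    [0,0,-1],
    [0,0,-1],
  ],
  gripper=[1,1,1,1],
)

```text
time_s: 26.32
tcp_pos: [0.4924, 0.1734, 0.1162]
ee_rot: [[-0.62, -0.784, 0.002], [-0.784, 0.62, 0.001], [-0.002, -0.001, -1.0]]
wrist_force: [0.2, -0.0, -0.6]
gripper_width: 0.389
```

No resistance turning clockwise, so I'll keep going in.

Emit:
servo_tool(
  slide=[
    [0,0,-0.018],
    [0,0,-0.018],
    [0,0,-0.018],
    [0,0,-0.018],
    [0,0,-0.018],
    [0,0,-0.018],
    [0,0,-0.018],
  ],
  twist=[
    [0,0,-1],
    [0,0,-1],
    [0,0,-1],
    [0,0,-1],
    [0,0,-1],
    [0,0,-1],
    [0,0,-1],
  ],
  gripper=[1,1,1,1,1,1,1],
)

```text
time_s: 27.2
tcp_pos: [0.4928, 0.1737, 0.1089]
ee_rot: [[-0.986, -0.168, 0.003], [-0.168, 0.986, 0.001], [-0.003, 0.001, -1.0]]
wrist_force: [0.4, 0.9, -0.4]
gripper_width: 0.392
```

```bash
python3 - <<'E'
from h import *
s=r.capture("scene");st=r.sense();p=st["tcp_pos"];print(p,st["wrist_force"],st["moment"],st["joints"])
for d in(.02,.025,.03): print(d,"s=",.096-d,proj(s,[p+[0,0,d]]))
crop(s["image"],280,180,60,80,9,"pics/s16.png")
E
```

```text
[0.4927 0.1737 0.1087] [ 0.3678 -0.0944 -0.8595] [ 0.3697 -0.1052 -0.0033] [  37.2478   18.7348  -22.9464    0.0267  -48.1678 -117.728 ]
0.02 s= 0.076 [[307.2611 207.5462]]
0.025 s= 0.07100000000000001 [[307.2578 205.9931]]
0.03 s= 0.066 [[307.2545 204.4345]]
```

View pics/s16.png

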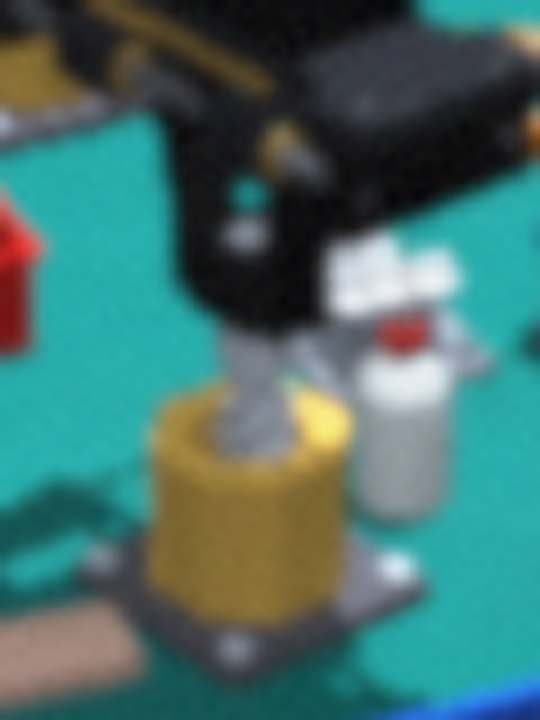

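The clockwise turn also ran freely: 90° and about 15 mm in, with no slip in the grip (the head disc sits the same relative to the fingers). So this screw is right-handed and goes in the blue tray. Backing out.

Emit:
servo_tool(
  slide=[
    [0,0,0.018],
    [0,0,0.018],
    [0,0,0.018],
    [0,0,0.018],
    [0,0,0.018],
    [0,0,0.018],
    [0,0,0.018],
    [0,0,0.018],
    [0,0,0.018],
    [0,0,0.018],
    [0,0,0.018],
    [0,0,0.018],
  ],
  twist=[
    [0,0,1],
    [0,0,1],
    [0,0,1],
    [0,0,1],
    [0,0,1],
    [0,0,1],
    [0,0,1],
    [0,0,1],
    [0,0,1],
    [0,0,1],
    [0,0,1],
    [0,0,1],
  ],
  gripper=[1,1,1,1,1,1,1,1,1,1,1,1],
)

```text
time_s: 28.75
tcp_pos: [0.4922, 0.1732, 0.1214]
ee_rot: [[-0.137, -0.991, 0.001], [-0.991, 0.137, 0.0], [-0.001, -0.001, -1.0]]
wrist_force: [-0.5, -0.5, -1.4]
gripper_width: 0.389
```

Emit:
servo_tool(
  slide=[
    [0,0,0.018],
    [0,0,0.018],
    [0,0,0.018],
    [0,0,0.08],
    [0,0,0.3],
    [0,0,0.3],
    [0,0,0.4],
    [0,0,0.4],
    [0,0,0],
  ],
  twist=[
    [0,0,1],
    [0,0,1],
    [0,0,1],
    [0,0,0],
    [0,0,0],
    [0,0,0],
    [0,0,0],
    [0,0,0],
    [0,0,0],
  ],
  gripper=[1,1,1,1,1,1,1,1,1],
)

```text
time_s: 29.88
tcp_pos: [0.493, 0.1738, 0.2151]
ee_rot: [[0.17, -0.985, 0.005], [-0.985, -0.17, 0.003], [-0.002, -0.006, -1.0]]
wrist_force: [-0.1, -0.3, -1.6]
gripper_width: 0.387
```

```bash
python3 - <<'E'
from h import *
R,a=cradR(175,40,180);print(a)
need([.4603,-.0103,.15],R)
E
```

```text
[ 0.6403 -0.056   0.766 ]
t 29.88 tcp [0.493  0.1738 0.2151] J [ 37.2  12.2 -14.7   0.  -62.7 -27.5] F [-0.1 -0.3 -1.6] w 0.387
slide units [-0.5449 -3.068  -1.0851]
twist units [ 4.7875  5.2875 12.0093]
```

```bash
python3 - <<'E'
from h import *
t=np.load("top0.npy",allow_pickle=True).item();s=np.load("scene0.npy",allow_pickle=True).item()
crop(t["image"],390,130,200,150,4,"pics/t20.png");crop(s["image"],340,180,150,110,5,"pics/s20.png")
E
```

```text
(no output)
```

View pics/t20.png

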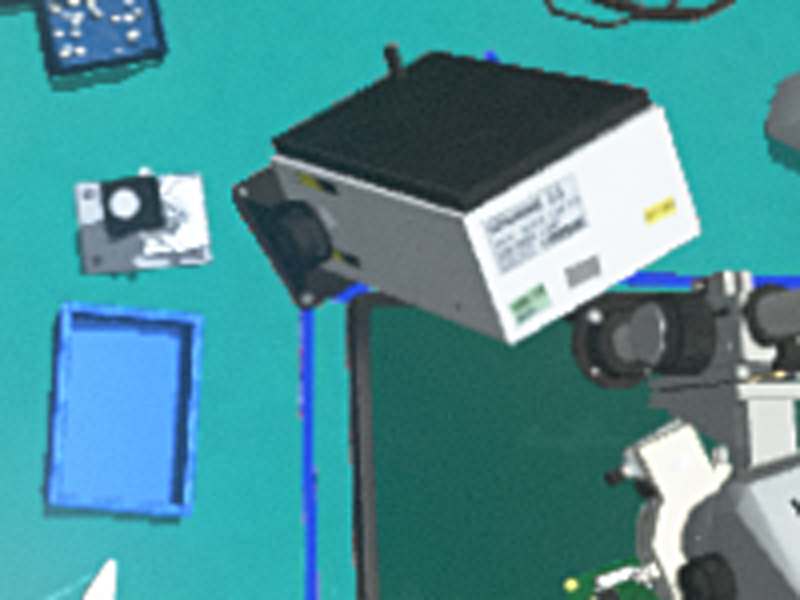

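View pics/s20.png

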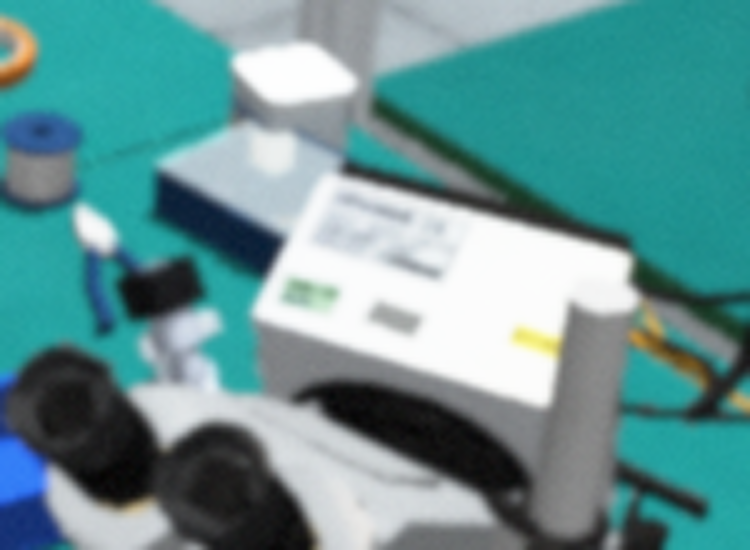

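```bash
python3 - <<'E'
from h import *
t=np.load("top0.npy",allow_pickle=True).item();s=np.load("scene0.npy",allow_pickle=True).item()
for a,b in(((506.2,183),(408,215)),((517.5,215.7),(391,242.4)),((556,156.5),(466,228))):
    X=tri((t,s),(a,b));print(X,proj(t,[X]),proj(s,[X]))
for z in(0,.05,.1,.15): print(z,onz(t,[(449,176),(466,206),(458,170)],z).tolist())
print(proj(s,[onz(t,[(466,206)],z)[0] for z in (.0,.05,.1,.15)]),proj(s,[onz(t,[(449,176)],z)[0] for z in (.0,.05,.1,.15)]))
E
```

```text
[ 0.5588 -0.1567  0.2507] [[506.7565 182.1937]] [[407.059  215.2852]]
[ 0.4864 -0.1917  0.2223] [[517.7994 215.2422]] [[390.4312 242.5479]]
[ 0.6184 -0.2732  0.2603] [[556.3482 156.0736]] [[465.4515 228.203 ]]
0 [[0.6182402345063229, -0.10150856827537569, 0.0], [0.5330263928730229, -0.14697033707770002, 0.0], [0.6356695631868003, -0.1280698524411345, 0.0]]
0.05 [[0.6090602132535722, -0.08606487966264831, 0.050000000000000044], [0.5273137860051619, -0.12967677539169825, 0.050000000000000044], [0.6257803296297186, -0.11154536548588173, 0.050000000000000044]]
0.1 [[0.5998801920008217, -0.07062119104992093, 0.10000000000000009], [0.5216011791373009, -0.11238321370569654, 0.10000000000000009], [0.6158910960726369, -0.09502087853062896, 0.10000000000000009]]
0.15 [[0.590700170748071, -0.055177502437193604, 0.1499999999999999], [0.51588857226944, -0.09508965201969488, 0.1499999999999999], [0.6060018625155552, -0.07849639157537625, 0.1499999999999999]]
[[386.2107 303.3981]
 [381.6381 284.4584]
 [376.9288 265.0048]
 [372.0804 245.0315]] [[401.0116 282.5696]
 [396.2854 265.2336]
 [391.4036 247.3796]
 [386.3618 228.9962]]
```

```bash
python3 - <<'E'
from h import *
R,a=cradR(192,40,180);print(a)
need([.4583,-.0084,.15],R)
E
```

```text
[0.6287 0.1336 0.766 ]
t 29.88 tcp [0.493  0.1738 0.2151] J [ 37.2  12.2 -14.7   0.  -62.7 -27.5] F [-0.1 -0.3 -1.6] w 0.387
slide units [-0.5783 -3.0363 -1.0851]
twist units [ 4.0989  6.1556 14.7001]
```

Emit:
servo_tool(
  slide=[
    [-0.04,-0.2,0],
    [-0.04,-0.2,0],
    [-0.04,-0.2,0],
    [-0.04,-0.2,0],
    [-0.04,-0.2,0],
    [-0.04,-0.2,0],
    [-0.04,-0.2,0],
    [-0.04,-0.2,0],
    [-0.04,-0.2,0],
    [-0.04,-0.2,0],
    [-0.04,-0.2,0],
    [-0.04,-0.2,0],
  ],
  twist=[
    [0.28,0.42,1.0],
    [0.28,0.42,1.0],
    [0.28,0.42,1.0],
    [0.28,0.42,1.0],
    [0.28,0.42,1.0],
    [0.28,0.42,1.0],
    [0.28,0.42,1.0],
    [0.28,0.42,1.0],
    [0.28,0.42,1.0],
    [0.28,0.42,1.0],
    [0.28,0.42,1.0],
    [0.28,0.42,1.0],
  ],
  gripper=[1,1,1,1,1,1,1,1,1,1,1,1],
)

```text
time_s: 31.38
tcp_pos: [0.4628, 0.0286, 0.2116]
ee_rot: [[0.826, -0.072, -0.559], [-0.11, -0.993, -0.034], [-0.553, 0.09, -0.829]]
wrist_force: [0.2, 0.8, -0.7]
gripper_width: 0.39
```

Emit:
servo_tool(
  slide=[
    [-0.04,-0.2,0],
    [-0.04,-0.2,0],
    [-0.04,-0.2,0],
    [0,0,0],
  ],
  twist=[
    [0.25,0.37,0.9],
    [0.25,0.37,0.9],
    [0.25,0.37,0.9],
    [0,0,0],
  ],
  gripper=[1,1,1,1],
)

```text
time_s: 31.88
tcp_pos: [0.4553, -0.0069, 0.2112]
ee_rot: [[0.75, 0.21, -0.628], [0.158, -0.978, -0.138], [-0.643, 0.005, -0.766]]
wrist_force: [0.5, 0.8, -0.8]
gripper_width: 0.388
```

```bash
python3 - <<'E'
from h import *
R,a=cradR(192,40,180)
need([.4583,-.0084,.072],R)
t=r.capture("top");s=r.capture("scene")
crop(t["image"],340,130,160,120,5,"pics/t21.png");crop(s["image"],260,150,150,120,5,"pics/s21.png")
E
```

```text
t 31.88 tcp [ 0.4553 -0.0069  0.2112] J [  17.4   28.    -1.2   -3.2 -100.7   85.2] F [ 0.5  0.8 -0.8] w 0.388
slide units [ 0.0492 -0.0248 -2.3208]
twist units [ 0.0427  0.0099 -0.021 ]
```

View pics/t21.png

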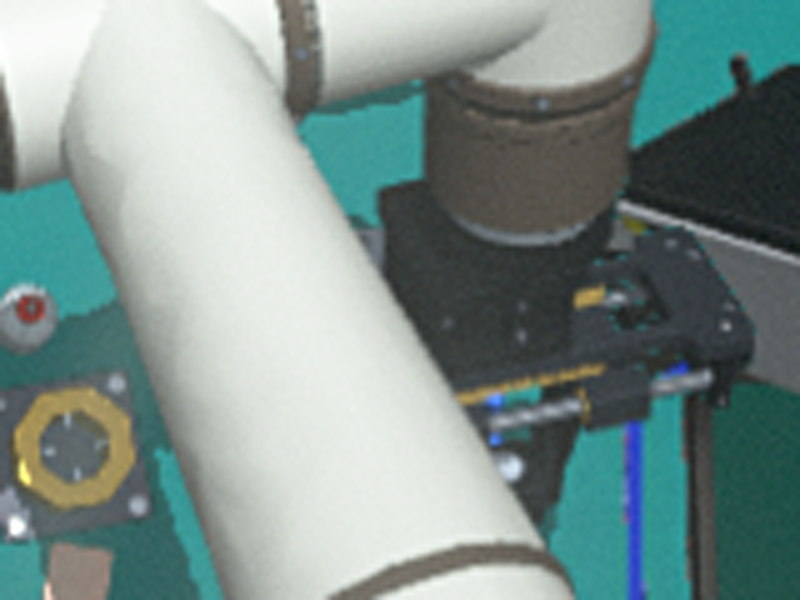

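View pics/s21.png

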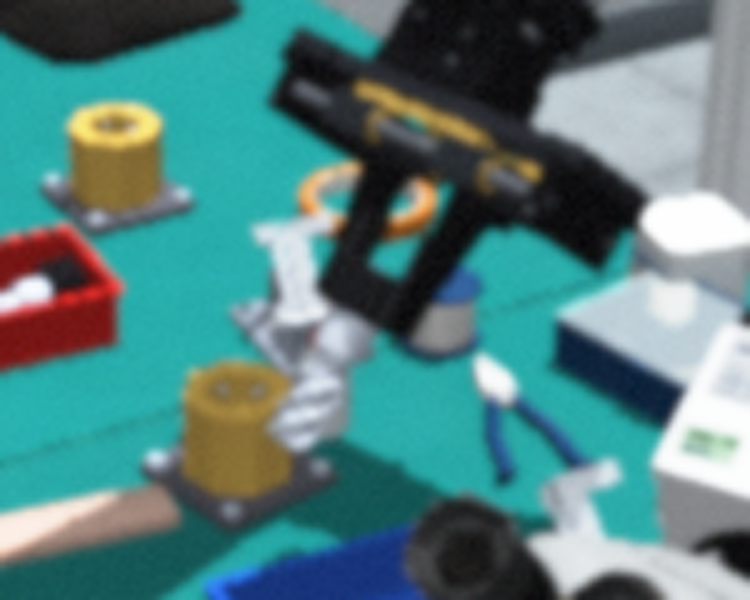

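Emit:
servo_tool(
  slide=[
    [0.006,-0.003,-0.25],
    [0.006,-0.003,-0.25],
    [0.006,-0.003,-0.25],
    [0.006,-0.003,-0.25],
    [0.006,-0.003,-0.25],
    [0.006,-0.003,-0.25],
    [0.006,-0.003,-0.25],
    [0.006,-0.003,-0.2],
    [0,0,0],
  ],
  twist=[
    [0,0,0],
    [0,0,0],
    [0,0,0],
    [0,0,0],
    [0,0,0],
    [0,0,0],
    [0,0,0],
    [0,0,0],
    [0,0,0],
  ],
  gripper=[1,1,1,1,1,1,1,1,1],
)

```text
time_s: 33.1
tcp_pos: [0.4582, -0.0085, 0.095]
ee_rot: [[0.749, 0.212, -0.627], [0.16, -0.977, -0.139], [-0.643, 0.004, -0.766]]
wrist_force: [-0.1, 0.6, -1.2]
gripper_width: 0.394
```

```bash
python3 - <<'E'
from h import *
R,a=cradR(192,40,180)
need([.4583,-.0084,.072],R)
t=r.capture("top");s=r.capture("scene")
crop(t["image"],380,150,120,120,5,"pics/t22.png");crop(s["image"],280,170,120,130,5,"pics/s22.png")
E
```

```text
t 33.1 tcp [ 0.4582 -0.0085  0.095 ] J [ 17.2  35.3  -7.3  -3.  -87.3  86.2] F [-0.1  0.6 -1.2] w 0.394
slide units [ 0.0017  0.0017 -0.3828]
twist units [ 0.0373  0.009  -0.0376]
```

View pics/t22.png

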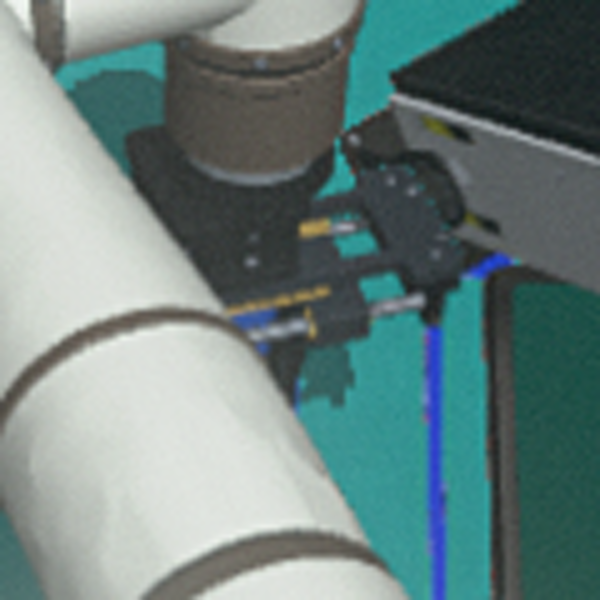

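View pics/s22.png

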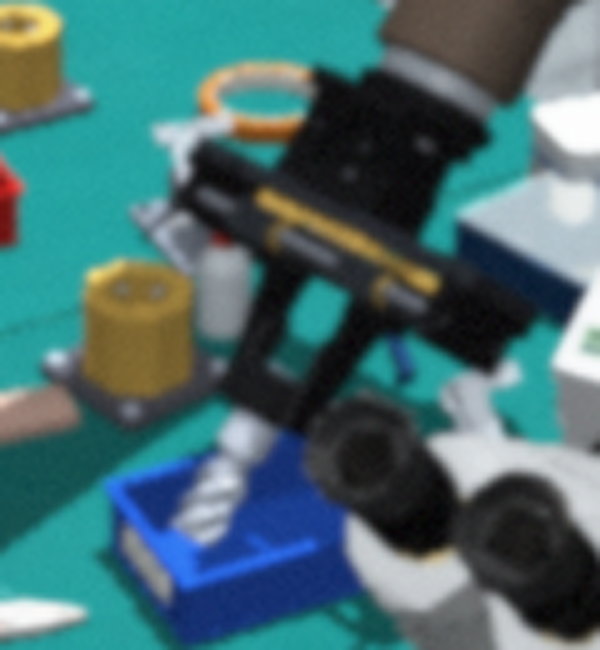

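The stripes are clearly right-handed here too, and the tip is over the blue tray near (321,279). I'll shift a little to +y for clearance from the box, then lower.

Emit:
servo_tool(
  slide=[
    [0.03,0.12,0],
    [0.03,0.12,-0.05],
    [0,0,-0.12],
    [0,0,-0.12],
    [0,0,-0.06],
    [0,0,0],
  ],
  twist=[
    [0,0,0],
    [0,0,0],
    [0,0,0],
    [0,0,0],
    [0,0,0],
    [0,0,0],
  ],
  gripper=[1,1,1,1,1,1],
)

```text
time_s: 33.95
tcp_pos: [0.462, 0.0058, 0.0745]
ee_rot: [[0.75, 0.212, -0.627], [0.16, -0.977, -0.139], [-0.642, 0.004, -0.767]]
wrist_force: [-0.3, -0.1, -1.0]
gripper_width: 0.389
```

```bash
python3 - <<'E'
from h import *
st=r.sense();print(st["tcp_pos"],st["wrist_force"])
s=r.capture("scene")
crop(s["image"],280,170,120,130,5,"pics/s23.png")
E
```

```text
[0.462  0.0058 0.0745] [-0.3418 -0.1043 -1.0105]
```

View pics/s23.png

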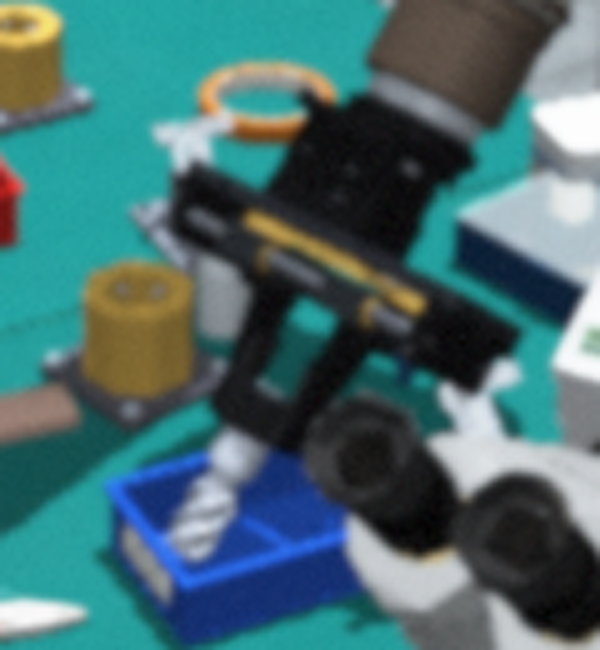

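Emit:
servo_tool(
  slide=[
    [0,0,0],
    [0,0,0],
    [0,0,0],
    [0,0,0],
    [0,0,0],
    [0,0,0],
  ],
  twist=[
    [0,0,0],
    [0,0,0],
    [0,0,0],
    [0,0,0],
    [0,0,0],
    [0,0,0],
  ],
  gripper=[0.48,0.48,0.48,0.48,0.45,0.4],
)

```text
time_s: 34.75
tcp_pos: [0.4623, 0.006, 0.0748]
ee_rot: [[0.751, 0.212, -0.626], [0.16, -0.977, -0.139], [-0.641, 0.004, -0.768]]
wrist_force: [-0.7, 0.2, 0.5]
gripper_width: 0.578
```

```bash
python3 - <<'E'
from h import *
st=r.sense();print(st["tcp_pos"],st["wrist_force"])
s=r.capture("scene")
crop(s["image"],280,170,120,130,5,"pics/s24.png")
E
```

```text
[0.4623 0.006  0.0748] [-0.7408  0.1964  0.4845]
```

View pics/s24.png

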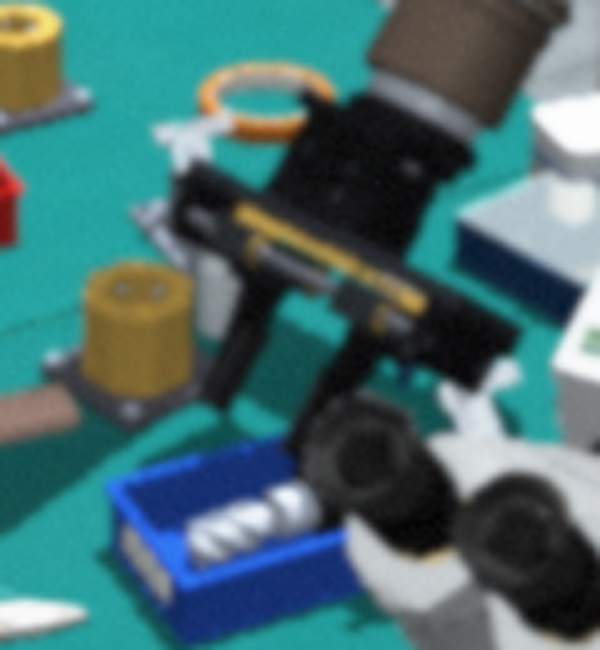

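The screw dropped and lies in the blue tray. Now I'll lift straight up, move away to +y and check from the top.

Emit:
servo_tool(
  slide=[
    [0.05,0,0.1],
    [0,0,0.25],
    [0,0,0.4],
    [0,0,0.5],
    [0,0,0.5],
    [0,0.5,0.5],
    [0,0.7,0.2],
    [0,0.8,0],
    [0,0.8,0],
    [0,0.8,0],
    [0,0.8,0],
    [0,0.8,0],
  ],
  twist=[
    [0,0,0],
    [0,0,0],
    [0,0,0],
    [0,0,0],
    [0,0,0],
    [0,0,0],
    [0,0,0],
    [0,0,0],
    [0,0,0],
    [0,0,0],
    [0,0,0],
    [0,0,0],
  ],
  gripper=[0.4,0.4,0.4,0.4,0.4,0.4,0.4,0.4,0.4,0.4,0.4,0.4],
)

```text
time_s: 36.3
tcp_pos: [0.4652, 0.3194, 0.2232]
ee_rot: [[0.751, 0.212, -0.625], [0.161, -0.977, -0.139], [-0.64, 0.004, -0.768]]
wrist_force: [0.4, -0.1, 0.4]
gripper_width: 0.6
```

```bash
python3 - <<'E'
from h import *
st=r.sense();print(st["tcp_pos"],st["wrist_force"],st["time_s"])
t=r.capture("top");s=r.capture("scene");cv2.imwrite("pics/t25.png",t["image"])
crop(t["image"],370,150,100,120,5,"pics/t25b.png");crop(s["image"],210,170,170,130,4,"pics/s25.png")
E
```

```text
[0.4652 0.3194 0.2232] [ 0.4451 -0.1499  0.3624] 36.3
```

View pics/t25.png

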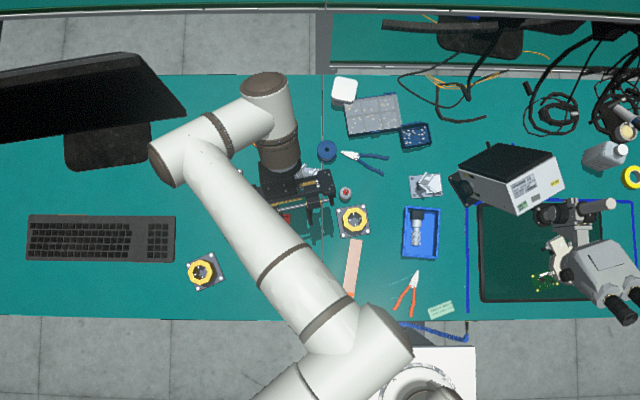

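View pics/s25.png

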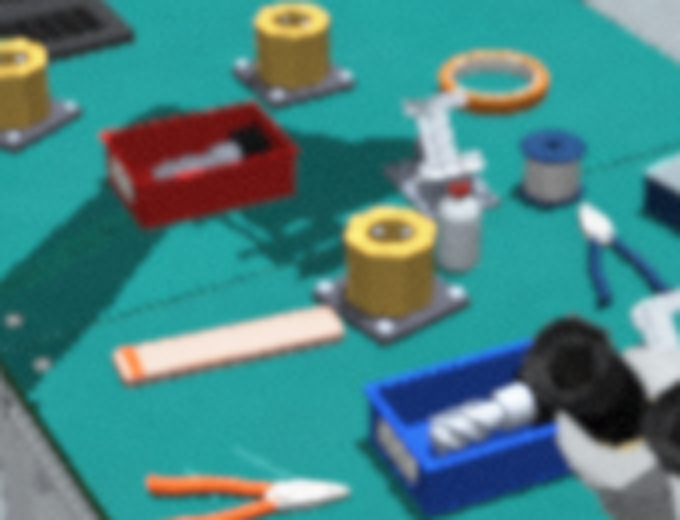

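The top view shows the second screw flat along the blue tray, with its head at about (416,214) and its tip at about (417,246). The scene view shows the first one flat in the red tray, and the bystanders look unmoved. The gripper is clear of everything, so I'm handing in.

```bash
python3 - <<'E'
from station import r
print(r.finish_job())
E
```

```text
the job is handed in; nothing more can be done
None
```

I sorted both screws and handed the job in at about 36 s of the 72 s allowed. No verdict is reported, so the result rests on my own checks.

- **Left-cradle screw:** it turned 90° counter-clockwise and about 16 mm into the rightmost brass nut with no resistance. It is left-handed; I backed it out and laid it in the red tray.
- **Right-cradle screw:** it turned 90° clockwise and about 15 mm in with no resistance and no slip in the grip. It is right-handed; I backed it out and laid it in the blue tray.

**Last checks:** both screws lie flat inside their trays. The gripper is clear of everything, with wrist force under 1 N. By eye, the bottle, spool, pliers and copper bar are where they started; I did not measure them again.

**What disagreed:**
- **Depth:** two estimates of how far the first screw's tip sat below the fingers differed by about 7 mm. It was at least 11 mm in by either one.
- **Tilt:** the second screw looked about 1.6° off vertical in the nut, well within the 9.7° limit.

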